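# Wedge the teller's glass hatch open

### The arm

A 6-joint arm with a two-finger parallel gripper is mounted at the origin on the work surface. World frame = base frame: x ahead of the robot, y to its left, z up, the work surface at z = 0. Lengths are in mm, angles in degrees, forces in N, time in s.
With the tool pointing down it reaches from about 300 to 850 mm from the base axis. Payload 4.2 kg.
Tool frame: the origin (TCP) lies at the very end of the fingers, on their centre line; the grasp point (between the pads) lies 19 mm behind it; z points along the fingers, y is the direction in which the jaws open and shut (so a half turn about z gives the same grasp; the last joint's range is limited). The gripper opens to 91 mm and grips with 3 to 60 N. Pads are 32 mm wide; open, the fingers measure 118 mm over their backs; the gripper's body (76 mm by 178 mm) begins 60 mm behind the grasp point.
Start: joints at [71.906, 18.312, 89.639, -0, 72.044, -1.146], TCP at [167.618, 550.045, 191.576] pointing down, gripper open.
Joint ranges: [-177.97, 177.97], [-48.28, 115.42], [12.27, 149.76], [-77.06, 257.06], [2.81, 150.46], [-146.56, 146.56]. Speed limits (degrees/s): [147.25, 147.25, 180, 180, 180, 180].

### API

Orientations are given as a 3x3 rotation matrix whose columns are the frame's x, y, z axes.
In Python, from plant import arm, optics, finder gives the robot as it stands.
- The arm moves only by the tool step_arm, never from a script. Its arguments are lists of equal length, an entry for each row: "linear": the shift along the tool's x, y, z in m, a list of three; "twist": the turn about the tool's z in degrees; "jaw": the opening, from 0 (shut) to 1 (fully open). A call has 1 to 8 rows; each row is the pose to reach, as a shift and turn from the pose commanded when the call began, along the tool's axes at that moment; what a row does not reach only later rows make up. A row lasts 1/12 s, in which the tool goes at most 41.7 mm and 7.16 degrees, less where a joint would pass 70% of its speed; a pose out of reach is approached as far as the arm can. A call with a gripper value outside its range is refused whole. The fingers move at their own pace and stop on an object; "grip_force" is the grip in N (left out, the last holds). Time passes only in rows, so rows that repeat a pose let the fingers close. It gives the time, the measured TCP pose, the force and the opening at its end, in the units of the state.
- arm.sense(): the state, without advancing time (a new reading comes with each control period).
- optics.capture(name): name is "scene" or "top" or "wrist"; returns the picture (384x512x3 uint8, red, green, blue); there is no depth.
- optics.calibration(name): a dict with "fx", "fy", "cx", "cy" (pixels), "extrinsics" (4x4, takes a point from camera to world coordinates); the wrist camera has in their place "hand_eye" (4x4, takes a point from camera to tool coordinates, whose origin is the TCP and whose axes are the flange's). Camera axes: x right, y down, z forward; pixel columns grow to the right and rows downward; lengths in mm; the calibration is good to about 2 mm. A picture is of the moment at which its call begins: read the wrist's pose just before it. calibration takes no time and is no camera call.
- arm.job_done(): hands the job in, once; it reports no verdict.
Trained networks look in the newest picture that a camera, given by its name, has taken for a name from the list of things; names that differ only in an ending like _2 or _b are one class to them, and where a whole thing is asked for, a point or a joint stands for the part that bears it (a point fixed in the world has none). Each returns a list of dicts, best first, with "p" (0 to 1); they miss things now and then, are a little off and sometimes report something else, mostly with a low value. They report only what shows in the picture. A call takes as long as a camera call. They do not tell look-alikes from the thing itself.
- finder.spot_in(label, camera): "centre" ([row, column] in pixels, amid what is visible of it).
- finder.mark_of(label, camera): "centre" ([row, column] in pixels: a listed point, or the origin of a listed thing).
The state is a dict: "time": time; "joint_pos": joint angles; "qvel": joint speeds; "effort": joint torques, N m; "ee_pos": TCP position; "ee_rot": TCP orientation; "force": force on the tool from outside, world axes, zero at the start; "torque": the same for the moment, N m; "gripper_width": finger opening in mm.
Only numpy, scipy, OpenCV 4.12 (cv2) and the standard library are available. Lean on these libraries where they do the work, as an engineer would, in place of code of your own. Each camera call takes 0.05 s, during which the arm holds its last target.

### The job

Wedge the glass hatch in the counter screen open for the morning: first stand the red seal that is in the hatch's way upright in the empty place of the stamp tray, then swing the hatch fully open, towards the teller, to its stop. Take the yellow wedge and, thin end first and square to the hatch, tap it along the counter under the outer half of the hatch, from the side to which the hatch would swing shut, until the hatch rides up a few millimetres on its hinge pins and is jammed. Let go of everything and leave the other things on the counter as they are.

Things in the scene. Friction and masses are not known exactly. Their poses are not given: they have to be found in the camera images.
- screen: fixed counter screen: green-tinted glass 280 mm high between aluminium posts, at most 26 mm thick; its place and yaw vary. Origin on the counter at the foot of the hatch's hinge axis; x horizontal, square to the screen, to the customers (away from the robot); y along the screen, from hatch to hinge side. Posts at y = +26, +182, -237 and -342 mm; the hatch fills the gap from +26 to -237
- hatch (a joint): swing of the glass hatch about its vertical hinge axis, rad: 0 shut (in line with the screen, free edge to the screen's -y), grows as the free edge swings towards the robot, stop at 1.62 = fully open. Stays where it is left (0.1 N m of friction); nothing latches it. It can be pushed or pinched at its top rail
- hatch_edge (a point): on the hatch's free edge, 220 mm from the hinge axis, at the underside of its bottom rail, 12 mm above the counter, mid-thickness. Turns with the hatch: y points along it to the hinge; x square to it, to the side to which the open hatch would swing shut (the customers' side when shut). Leaf about 1 kg, top 230 mm above the counter; bottom rail 20 mm thick, top rail 14 mm thick and 24 mm high
- hatch_lift (a joint): how far the hatch has ridden up on its lift-off hinge pins, m: 0 resting on the hinge, at most 0.006; only its weight holds it down
- wedge: yellow rubber door wedge, loose, 150 mm long, 40 mm wide, about 130 g: flat underside, top sloping evenly from 28 mm high at the blunt heel to 4 mm at the thin end. Origin at the middle of the underside; x points to the thin end, z up
- wedge_heel (a point): middle of the wedge's blunt heel face, 75 mm behind its origin, 14 mm above its underside; same axes as the wedge
- wedge_tip (a point): middle of the wedge's thin end, 75 mm ahead of its origin, 2 mm above its underside. The wedge meets the hatch's bottom rail when the thin end is 50 mm past the near face of that rail; each further 6 mm lifts the hatch 1 mm, for a push of about 12 to 18 N, and it stays there when let go
- seal_red: the red seal that stands in the hatch's way: round stamp, black foot 44 mm across and 16 mm high, thin neck, red round knob 32 mm across from 58 to 90 mm above the foot; 90 mm high in all, 130 g. Origin at the middle of its underside, z up through the knob
- tray: grey stamp tray, fixed, 66 by 186 mm, walls 22 mm high and 4 mm thick, floor 4 mm thick: three places in a row along its y axis, 60.7 mm apart, each 58 by 57 mm inside. Origin at the middle of its underside. Blue seal in the middle place, green seal in the +y place, the -y place is empty
- tray_free (a point): middle of the floor of the tray's empty place, 60.7 mm from the tray's middle to its -y
- seal_blue: blue seal, like the red one, standing in the middle place of the tray; leave it
- seal_green: green seal, like the red one, standing in the tray's +y place; leave it
- calculator: dark desk calculator, 155 by 115 mm, 25 mm high, origin at the middle of its underside; leave it
- stapler: blue and black stapler, 140 mm long (x), 36 mm wide, 48 mm high, origin at the middle of its underside; leave it
- coin_rolls: clear box with three coin rolls, 60 by 92 mm, 29 mm high, origin at the middle of its underside; leave it
- pen_cup: black pen cup, 72 mm across, 95 mm high, pens up to 150 mm; origin at the middle of its underside; leave it
- sanitiser: clear pump bottle with a green band, 62 mm across, 165 mm high, origin at the middle of its underside; leave it
Things that resemble listed ones, but are neither listed nor needed, are in the scene too. Several things look just like the wedge: the one meant starts farthest from the robot's base.

How it is judged:
By the outcome, as a careful person would: the job done as asked, in the order asked, and still so for the second after the job is handed in, with the robot touching nothing.
It also fails if it takes over 72 s, if anything falls off the work surface, if the arm or the gripper's body presses on something with over 40 N, if the wrist force passes 120 N, or if a joint passes its speed limit or range.

## Working session

There is one attempt and no reset: what is moved stays moved. The work goes in short steps, Python scripts to look and compute and a tool call to move; the robot and the scene stay as the last step left them, time stands still between calls to the robot, and variables do not carry over. Pictures are saved under pics/ and viewed, and the job is handed in when it is done.

Besides the shell and the picture viewer there is one more tool, called after ">>>" as name([rows], argument=value, ...), one row to a line, values as JSON. step_arm: Moves the arm, as the interface text tells. Its arguments: {"type":"object","properties":{"linear":{"type":"array","items":{"type":"array","items":{"type":"number"}}},"twist":{"type":"array","items":{"type":"number"}},"jaw":{"type":"array","items":{"type":"number"}},"grip_force":{"type":"number"}},"required":["linear","twist","jaw"]}

```bash
ls; mkdir -p pics
python3 - <<'E'
from plant import arm, optics, finder
import cv2,numpy as np
s=arm.sense();print({k:np.round(v,3).tolist() for k,v in s.items()})
for n in ["scene","top","wrist"]:
    im=optics.capture(n);cv2.imwrite(f"pics/{n}0.png",im[:,:,::-1])
    c=optics.calibration(n);print(n,{k:np.round(v,3).tolist() for k,v in c.items()})
E
```

```text
pics
{'time': 0.0, 'joint_pos': [71.907, 18.352, 89.707, -0.002, 72.044, -1.146], 'qvel': [0.034, 0.027, -0.003, -0.101, 0.021, 0.074], 'effort': [-0.003, -41.247, -23.197, 0.073, 0.046, -0.0], 'ee_pos': [167.448, 549.506, 190.714], 'ee_rot': [[-0.957, 0.291, -0.001], [0.291, 0.957, -0.002], [0.0, -0.002, -1.0]], 'force': [0.146, -0.556, -0.426], 'torque': [-0.01, 0.001, 0.041], 'gripper_width': 91.078}
scene {'fx': 416.326, 'fy': 416.326, 'cx': 256.135, 'cy': 186.828, 'extrinsics': [[0.834, 0.464, -0.3, 879.259], [0.552, -0.695, 0.461, -649.621], [0.005, -0.55, -0.835, 1199.992], [0.0, 0.0, 0.0, 1.0]]}
top {'fx': 385.138, 'fy': 385.138, 'cx': 254.778, 'cy': 192.903, 'extrinsics': [[0.007, -0.99, 0.143, 328.687], [-1.0, -0.007, 0.002, -13.369], [-0.001, -0.143, -0.99, 1125.144], [0.0, 0.0, 0.0, 1.0]]}
wrist {'fx': 306.709, 'fy': 306.709, 'cx': 256.985, 'cy': 192.989, 'hand_eye': [[0.001, -0.957, -0.29, 82.018], [1.0, 0.001, 0.0, -0.125], [0.0, -0.29, 0.957, -191.656], [0.0, 0.0, 0.0, 1.0]]}
```

View pics/scene0.png

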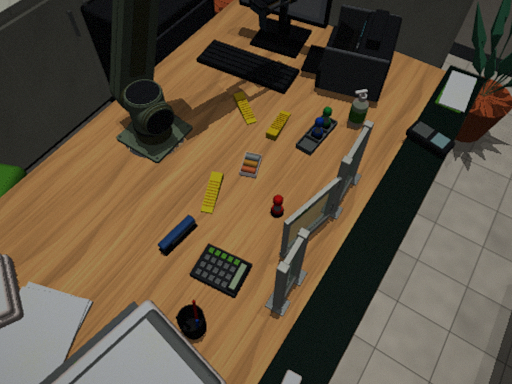

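View pics/top0.png

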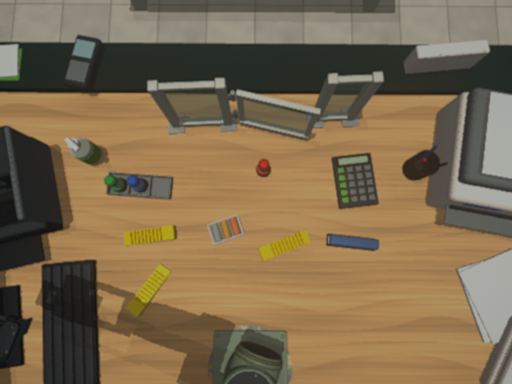

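View pics/wrist0.png

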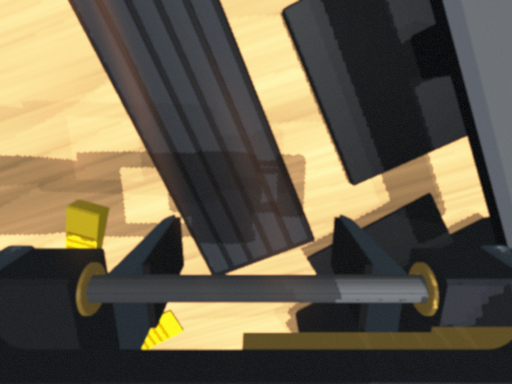

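Top view: the hatch (cols 235–318, rows 92–138) is hinged at the left and slightly ajar. The red seal is at (167,263), and the tray is at (186,140) with its empty place on the right. There are three wedges, at (235,150), (290,150) and (245,285).

```bash
cat > h.py <<'E'
from plant import arm, optics, finder
import cv2,numpy as np
def cam(n,s=None):
    c=optics.calibration(n)
    K=np.array([[c['fx'],0,c['cx']],[0,c['fy'],c['cy']],[0,0,1]])
    if n=='wrist':
        s=s or arm.sense(); T=np.eye(4);T[:3,:3]=s['ee_rot'];T[:3,3]=s['ee_pos']
        return K,T@np.array(c['hand_eye'])
    return K,np.array(c['extrinsics'])
def ray(C,rc):
    K,E=C; d=E[:3,:3]@np.linalg.inv(K)@np.array([rc[1],rc[0],1.]); return E[:3,3],d/np.linalg.norm(d)
def onz(C,rc,z):
    o,d=ray(C,rc); return o+d*(z-o[2])/d[2]
def tri(obs):
    A=np.zeros((3,3));b=np.zeros(3)
    for C,rc in obs:
        o,d=ray(C,rc);P=np.eye(3)-np.outer(d,d);A+=P;b+=P@o
    x=np.linalg.solve(A,b); r=[np.linalg.norm((np.eye(3)-np.outer(ray(C,rc)[1],ray(C,rc)[1]))@(x-ray(C,rc)[0])) for C,rc in obs]
    return x,r
def proj(C,p):
    K,E=C; q=np.linalg.inv(E)@np.append(p,1); u=K@q[:3]; return np.array([u[1]/u[2],u[0]/u[2]])
E
python3 - <<'E'
from h import *
for n in ["top","scene"]:
    optics.capture(n);C=cam(n)
    for l in ["wedge","wedge_tip","wedge_heel","seal_red","tray","tray_free","hatch_edge","screen"]:
        for d in finder.mark_of(l,n)[:5]:
            z={'hatch_edge':12,'tray_free':4,'wedge_tip':2,'wedge_heel':14}.get(l,0)
            print(n,l,round(d['p'],2),np.round(d['centre'],1),np.round(onz(C,d['centre'],z),0)[:2])
print(arm.sense()['time'])
E
```

```text
top wedge 0.82 [233.3 148.5] [371. 297.]
top wedge 0.72 [246.9 284.1] [334. -97.]
top wedge 0.66 [288.5 147.6] [214. 293.]
top wedge_tip 0.94 [240.7 126.6] [349. 359.]
top wedge_tip 0.78 [264.1 165.6] [283. 244.]
top wedge_tip 0.58 [233.7 307.6] [ 373. -165.]
top wedge_tip 0.2 [242.6 351.5] [ 348. -292.]
top wedge_heel 0.93 [254.3 260.3] [313. -28.]
top wedge_heel 0.76 [310.6 132.8] [155. 327.]
top seal_red 0.71 [169. 260.] [564. -26.]
top tray 0.8 [187.  141.6] [507. 324.]
top tray_free 0.91 [185.  162.6] [513. 261.]
top hatch_edge 0.64 [137.8 309.6] [ 657. -173.]
top hatch_edge 0.53 [229.6 225.6] [382.  72.]
top screen 0.59 [119.  237.9] [718.  42.]
scene wedge 0.88 [122.9 280.1] [363. 308.]
scene wedge 0.73 [211.8 277.4] [562. -32.]
scene wedge 0.72 [196.2 212.5] [ 346. -102.]
scene wedge 0.7 [112.5 243.6] [216. 275.]
scene wedge_tip 0.89 [111.9 281.3] [337. 358.]
scene wedge_tip 0.84 [123.2 251.7] [274. 245.]
scene wedge_tip 0.6 [209.6 205.8] [ 360. -157.]
scene wedge_heel 0.89 [173.6 212.6] [297. -34.]
scene wedge_heel 0.69 [136.1 268.7] [368. 218.]
scene wedge_heel 0.61 [ 93.2 239.1] [149. 340.]
scene seal_red 0.74 [211.4 276.2] [558. -32.]
scene tray 0.66 [134.5 316.9] [509. 336.]
scene tray 0.41 [145.5 305.7] [500. 266.]
scene tray_free 0.91 [145.8 306.6] [505. 264.]
scene hatch_edge 0.56 [258.  279.1] [ 656. -174.]
scene screen 0.86 [217.2 329. ] [714.  45.]
1.05
```

```bash
cat >> h.py <<'E'
def plan(x,y,z,ang=None):
    s=arm.sense();R=np.array(s['ee_rot']);p=np.array(s['ee_pos'])
    a=np.degrees(np.arctan2(R[1,0],R[0,0]))
    d=R.T@(np.array([x,y,z])-p)
    tw=0 if ang is None else -((ang-a+180)%360-180)
    print('t',round(s['time'],2),'at',p.round(1),'ang',a.round(1),'j6',round(s['joint_pos'][5],1),'w',round(s['gripper_width'],1),'F',np.round(s['force'],1))
    print('d mm',d.round(1),'twist',round(tw,1),'rows',round(np.linalg.norm(d)/41.7,1),round(abs(tw)/7.16,1))
E
python3 -c "
from h import *
plan(360,260,250,125);plan(545,-29,250,90)"
```

```text
t 1.05 at [167.6 550.  191.6] ang 163.1 j6 -1.1 w 91.4 F [ 0.4 -0.3  0.3]
d mm [-268.6 -221.4  -58.5] twist 38.1 rows 8.5 5.3
t 1.05 at [167.6 550.  191.6] ang 163.1 j6 -1.1 w 91.4 F [ 0.4 -0.3  0.3]
d mm [-529.8 -443.9  -58.5] twist 73.1 rows 16.6 10.2
```

>>> step_arm([
  [-0.03,-0.025,-0.03],
  [-0.07,-0.055,-0.06],
  [-0.105,-0.08,-0.06],
  [-0.14,-0.11,-0.06],
  [-0.175,-0.135,-0.06],
  [-0.21,-0.165,-0.06],
  [-0.24,-0.19,-0.06],
  [-0.26,-0.21,-0.06],
], twist=[5,10,15,20,25,31,36,38], jaw=[1,1,1,1,1,1,1,1])

```text
time: 1.72
ee_pos: [347.4, 286.2, 251.8]
ee_rot: [[-0.572, 0.82, 0.001], [0.82, 0.572, 0.001], [0.0, 0.001, -1.0]]
force: [1.2, -0.2, -0.7]
gripper_width: 91.6
```

```bash
cat > look.py <<'E'
import sys
from h import *
tag=sys.argv[1]; labels=sys.argv[2:]
Z={'hatch_edge':12,'tray_free':4,'wedge_tip':2,'wedge_heel':14}
s=arm.sense(); im=optics.capture('wrist'); C=cam('wrist',s); cv2.imwrite(f'pics/{tag}.png',im[:,:,::-1])
print('pose',np.round(s['ee_pos'],1),round(s['time'],2))
for l in labels:
    for d in finder.mark_of(l,'wrist')[:4]:
        print(l,round(d['p'],2),np.round(d['centre'],1),np.round(onz(C,d['centre'],Z.get(l,0)),1)[:2])
np.savez(f'pics/{tag}.npz',K=C[0],E=C[1])
E
python3 look.py w1 wedge wedge_tip wedge_heel; python3 -c "
from h import *
plan(545,-29,250,90)"
```

```text
pose [347.4 286.2 251.8] 1.72
wedge 0.91 [160.5 271.2] [366.4 296.1]
wedge 0.66 [104.  176.7] [212.4 285.5]
wedge_tip 0.73 [156.1 199. ] [276.4 241.6]
wedge_tip 0.65 [115.4 293.5] [354.4 366. ]
wedge_heel 0.97 [210.9 244.6] [376.2 213.5]
wedge_heel 0.75 [ 45.7 152.1] [153.  331.4]
wedge_heel 0.51 [166.7 386. ] [503.8 384.4]
t 1.92 at [346.9 287.2 251.7] ang 124.9 j6 3.2 w 91.0 F [ 0.1 -0.2 -1.2]
d mm [-372.7  -18.4    1.5] twist 34.9 rows 8.9 4.9
```

View pics/w1.png

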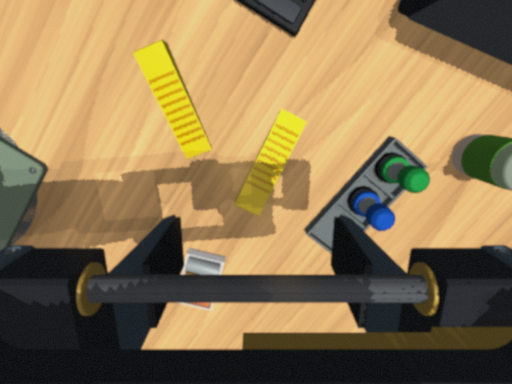

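The target wedge shows with its heel at about (208,250) and its thin end at (115,293), pointing to +y. Next, the seal.

>>> step_arm([
  [-0.04,-0.002,0],
  [-0.08,-0.004,0],
  [-0.12,-0.006,0],
  [-0.16,-0.008,0],
  [-0.2,-0.01,0],
  [-0.24,-0.012,0],
  [-0.28,-0.014,0],
  [-0.315,-0.016,0],
], twist=[5,10,15,20,25,30,35,35], jaw=[1,1,1,1,1,1,1,1])

```text
time: 2.58
ee_pos: [515.6, 20.6, 251.4]
ee_rot: [[-0.0, 1.0, 0.0], [1.0, 0.0, 0.0], [0.0, 0.0, -1.0]]
force: [0.4, 0.5, 0.2]
gripper_width: 91.2
```

```bash
python3 look.py s1 seal_red hatch_edge screen; python3 -c "
from h import *
plan(560,-29,180,90)"
```

```text
pose [515.6  20.6 251.4] 2.58
seal_red 0.82 [197.4 287.6] [562.5 -38.5]
screen 0.94 [143.2 394.3] [713.6  43.5]
t 2.78 at [514.4  22.  251. ] ang 90.1 j6 1.0 w 91.1 F [-0.4  0.1 -0.2]
d mm [-51.2  45.6  70.8] twist 0.1 rows 2.4 0.0
```

View pics/s1.png

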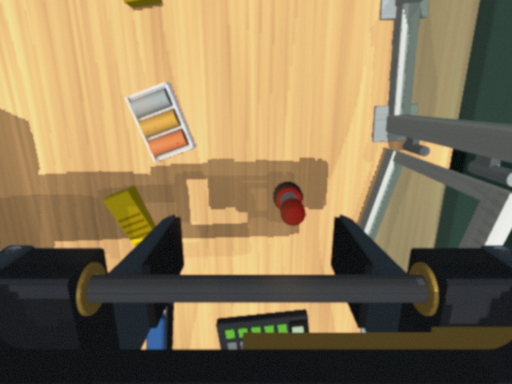

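Here the red knob is at (212,292) and its foot at (195,288). The screen's hinge foot is near (143,394).

Run:
```python
from h import *
d=np.load('pics/s1.npz');C=(d['K'],d['E'])
print(onz(C,(212,292),76),onz(C,(194,288),8))
im=cv2.imread('pics/top0.png')
hsv=cv2.cvtColor(im,cv2.COLOR_BGR2HSV)
def red(im):
    h=cv2.cvtColor(im,cv2.COLOR_BGR2HSV);m=((h[...,0]<8)|(h[...,0]>172))&(h[...,1]>150)&(h[...,2]>50)
    n,l,st,c=cv2.connectedComponentsWithStats(m.astype(np.uint8));print([(c[i][::-1].round(1),st[i,4]) for i in range(1,n) if st[i,4]>30])
for n in('top0','scene0','s1'): red(cv2.imread(f'pics/{n}.png'))
```

```text
[560.7430668  -33.76831026  76.        ] [562.11517464 -30.64179339   8.        ]
[(array([166.7, 262.9]), np.int32(140))]
[(array([198.9, 277.6]), np.int32(68)), (array([209.2, 276.8]), np.int32(44))]
[(array([205.9, 290.8]), np.int32(709))]
```

Run:
```python
from h import *
d=np.load('pics/s1.npz');C=(d['K'],d['E'])
print(tri([(C,(212,292)),(cam('scene'),(198.9,277.6))]))
print(onz(cam('scene'),(198.9,277.6),74), onz(cam('top'),(164.5,263),76))
im=cv2.imread('pics/s1.png')[160:260,240:340];cv2.imwrite('pics/s1c.png',cv2.resize(im,(600,600),interpolation=0))
im=cv2.imread('pics/scene0.png')[180:230,250:300];cv2.imwrite('pics/scc.png',cv2.resize(im,(500,500),interpolation=0))
```

```text
(array([559.5947707 , -32.43509919,  80.34640458]), [np.float64(0.6805906520469327), np.float64(0.6805906520467315)])
[557.14961298 -29.19843758  74.        ] [560.56744953 -33.43616829  76.        ]
```

View pics/s1c.png

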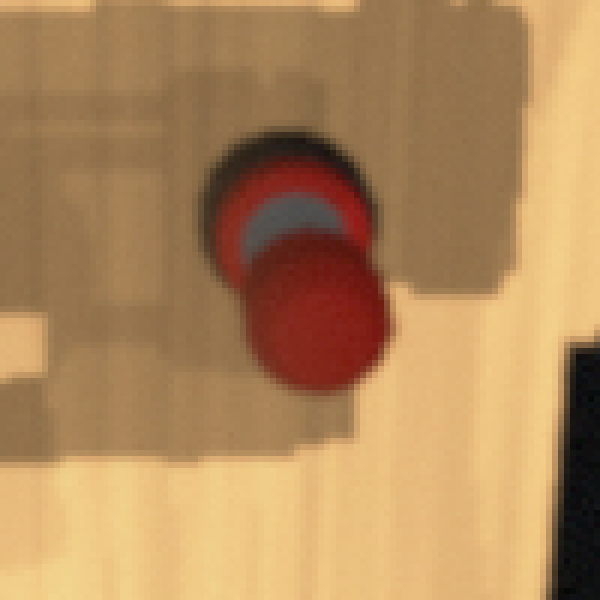

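```bash
cat >> h.py <<'E'
import json
def cmd():
    p=np.array([167.618,550.045,191.576]);a=163.052
    for d,t in json.load(open('log.json')):
        r=np.radians(a);x=np.array([np.cos(r),np.sin(r),0]);y=np.array([np.sin(r),-np.cos(r),0])
        p=p+d[0]*x+d[1]*y+np.array([0,0,-d[2]]);a-=t
    return p,a
def add(d,t=0):
    import os
    L=json.load(open('log.json')) if os.path.exists('log.json') else []
    L.append([d,t]);json.dump(L,open('log.json','w'))
def go(x,y,z,ang=None):
    p,a=cmd();s=arm.sense()
    r=np.radians(a);X=np.array([np.cos(r),np.sin(r),0]);Y=np.array([np.sin(r),-np.cos(r),0]);D=np.array([x,y,z])-p
    tw=0 if ang is None else -((ang-a+180)%360-180)
    print('t',round(s['time'],2),'cmd',p.round(1),a.round(1),'meas',np.round(s['ee_pos'],1),'w',round(s['gripper_width'],1),'F',np.round(s['force'],1),'J',np.round(s['joint_pos'],0))
    print('  d mm',np.round([D@X,D@Y,-D[2]],1),'twist',round(tw,1),'rows',round(np.linalg.norm(D)/41.7,1))
E
python3 - <<'E'
from h import *
add([-260,-210,-60],38);add([-315,-16,0],35)
go(561,-33,150);go(561,-33,56)
E
```

```text
Traceback (most recent call last):
  File "h.py", line 44, in go
    print('t',round(s['time'],2),'cmd',p.round(1),a.round(1),'meas',np.round(s['ee_pos'],1),'w',round(s['gripper_width'],1),'F',np.round(s['force'],1),'J',np.round(s['joint_pos'],0))
                                                  ^^^^^^^
AttributeError: 'float' object has no attribute 'round'
```

```bash
sed -i 's/a.round(1),.meas/round(float(a),1),'"'meas"'/' h.py
python3 - <<'E'
from h import *
go(561,-33,150);go(561,-33,56)
E
```

```text
t 2.78 cmd [522.9   6.3 251.6] 90.1 meas [514.4  22.  251. ] w 91.1 F [-0.4  0.1 -0.2] J [ 1. 11. 91.  0. 78.  1.]
  d mm [-39.4  38.  101.6] twist 0 rows 2.8
t 2.78 cmd [522.9   6.3 251.6] 90.1 meas [514.4  22.  251. ] w 91.1 F [-0.4  0.1 -0.2] J [ 1. 11. 91.  0. 78.  1.]
  d mm [-39.4  38.  195.6] twist 0 rows 4.9
```

Run:
```python
import re
t=open('h.py').read()
t=t.replace("p=np.array([167.618,550.045,191.576]);a=163.052","p=np.array([515.0,21.3,251.5]);a=90.05")
open('h.py','w').write(t)
open('log.json','w').write('[]')
from h import *
go(561,-33,150);go(561,-33,56)
```

```text
t 2.78 cmd [515.   21.3 251.5] 90.0 meas [514.4  22.  251. ] w 91.1 F [-0.4  0.1 -0.2] J [ 1. 11. 91.  0. 78.  1.]
  d mm [-54.3  46.  101.5] twist 0 rows 3.0
t 2.78 cmd [515.   21.3 251.5] 90.0 meas [514.4  22.  251. ] w 91.1 F [-0.4  0.1 -0.2] J [ 1. 11. 91.  0. 78.  1.]
  d mm [-54.3  46.  195.5] twist 0 rows 5.0
```

>>> step_arm([
  [-0.02,0.02,0.02],
  [-0.04,0.035,0.035],
  [-0.054,0.046,0.06],
  [-0.054,0.046,0.08],
  [-0.054,0.046,0.1],
  [-0.054,0.046,0.1],
], twist=[0,0,0,0,0,0], jaw=[1,1,1,1,1,1])

```text
time: 3.28
ee_pos: [557.1, -30.5, 147.5]
ee_rot: [[-0.004, 1.0, -0.009], [1.0, 0.004, 0.001], [0.002, -0.009, -1.0]]
force: [-0.8, 0.1, -0.9]
gripper_width: 91.2
```

Run:
```python
from h import *
add([-54,46,100]);go(561,-33,56)
im=optics.capture('wrist');cv2.imwrite('pics/s2.png',im[:,:,::-1])
im=optics.capture('scene');cv2.imwrite('pics/sc2.png',im[:,:,::-1])
for z in (58,74,90): print(proj(cam('wrist'),[561,-33,z]))
```

```text
t 3.28 cmd [561.  -32.7 151.5] 90.0 meas [557.1 -30.5 147.5] w 91.2 F [-0.8  0.1 -0.9] J [-4. 19. 95.  0. 66. -5.]
  d mm [-0.3 -0.  95.5] twist 0 rows 2.3
[190.63841052 257.73891233]
[195.5571301  257.75065649]
[201.04035357 257.76374848]
```

View pics/s2.png

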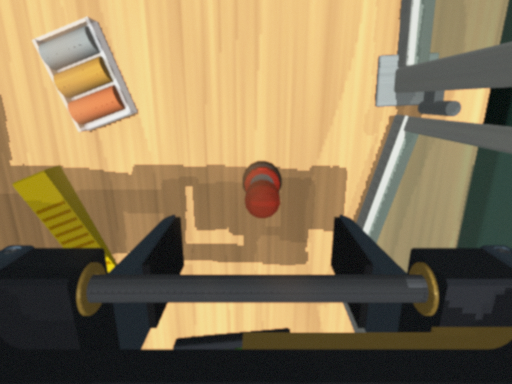

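View pics/sc2.png

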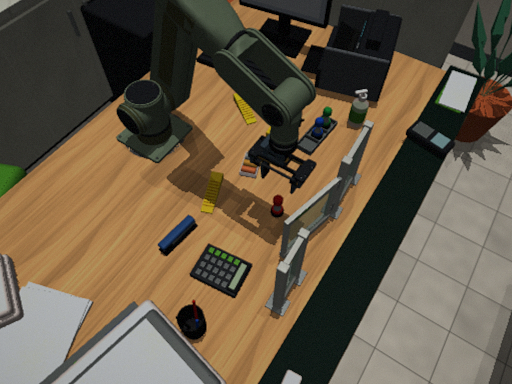

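Run:
```python
from h import *
for i in range(2):
  s=arm.sense();im=optics.capture('wrist');C=cam('wrist',s)
  h=cv2.cvtColor(im,cv2.COLOR_RGB2HSV);print(np.round(s['ee_pos'],1))
cv2.imwrite('pics/s3.png',im[:,:,::-1])
c=im[150:230,220:300];cv2.imwrite('pics/s3c.png',cv2.resize(c[:,:,::-1],(640,640),interpolation=0))
for z in (58,74,90): print(proj(C,[561,-33,z]))
```

```text
[559.9 -31.1 151.6]
[560.8 -31.5 152.7]
[189.95791169 256.62956731]
[194.82998631 256.62490431]
[200.25929745 256.61970799]
```

View pics/s3c.png

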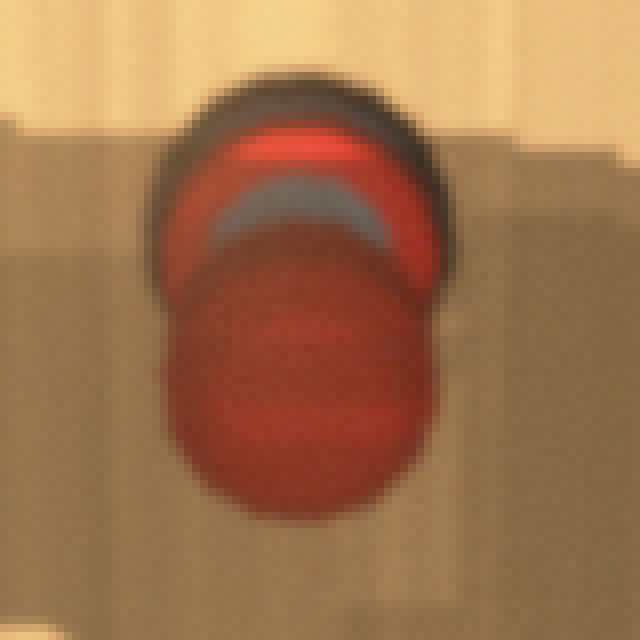

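Knob centre at (196,258), so the gripper is over it to within about 1 mm. I'll descend and close.

>>> step_arm([
  [-0.001,0.001,0.03],
  [-0.001,0.001,0.06],
  [-0.001,0.001,0.085],
  [-0.001,0.001,0.095],
  [-0.001,0.001,0.095],
  [-0.001,0.001,0.095],
  [-0.001,0.001,0.095],
  [-0.001,0.001,0.095],
], twist=[0,0,0,0,0,0,0,0], jaw=[1,1,1,1,1,0,0,0], grip_force=20)

```text
time: 4.15
ee_pos: [562.9, -34.2, 58.6]
ee_rot: [[-0.001, 1.0, 0.004], [1.0, 0.001, -0.0], [-0.0, 0.004, -1.0]]
force: [0.1, 1.4, 0.9]
gripper_width: 74.3
```

>>> step_arm([
  [0,0,0],
  [0,0,0],
  [0,0,0],
  [0,0,0],
  [0,0,-0.03],
  [0,0,-0.07],
  [0,0,-0.1],
  [0,0,-0.1],
], twist=[0,0,0,0,0,0,0,0], jaw=[0,0,0,0,0,0,0,0])

```text
time: 4.82
ee_pos: [565.6, -34.5, 163.3]
ee_rot: [[-0.001, 1.0, 0.013], [1.0, 0.001, -0.001], [-0.001, 0.013, -1.0]]
force: [0.5, 0.4, 1.7]
gripper_width: 21.0
```

```bash
python3 - <<'E'
from h import *
add([-1,1,95]);add([0,0,-100])
optics.capture('top')
for l in ('tray_free','tray','seal_green','seal_blue'):
  for d in finder.mark_of(l,'top')[:1]: print(l,d['p'],onz(cam('top'),d['centre'],4))
go(509,235,160,70)
E
python3 look.py s4
```

```text
tray_free 0.75 [505.17905012 263.54029939   4.        ]
tray 0.73 [499.98234181 324.64451976   4.        ]
seal_green 0.58 [506.42686746 385.16800842   4.        ]
seal_blue 0.58 [508.00951244 329.17391937   4.        ]
t 5.07 cmd [562.  -33.7 156.5] 90.0 meas [560.2 -34.1 154.9] w 1.2 F [0.1 0.4 0.2] J [-5. 19. 95.  0. 67. -5.]
  d mm [268.7 -52.8  -3.5] twist 20.1 rows 6.6
pose [560.2 -34.1 154.9] 5.07
```

View pics/s4.png

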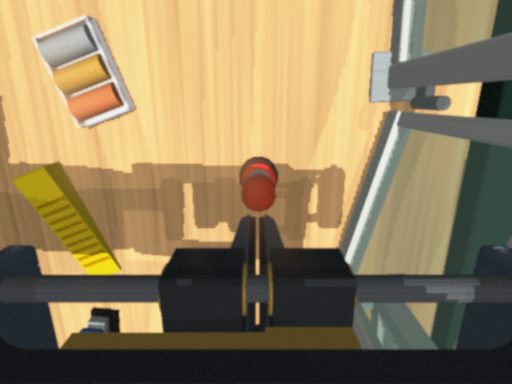

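The fingers are slower than I allowed for and closed only after the lift. The seal still stands at (193,258), so I'll retry from a narrower opening and wait longer.

>>> step_arm([
  [0,0,0],
  [0,0,0],
  [0,0,0],
  [0,0,0],
  [0,0,0],
  [0,0,0],
  [0,0,0],
  [0,0,0],
], twist=[0,0,0,0,0,0,0,0], jaw=[0.65,0.65,0.65,0.65,0.65,0.65,0.65,0.65])

```text
time: 5.78
ee_pos: [561.4, -34.2, 156.5]
ee_rot: [[-0.001, 1.0, 0.0], [1.0, 0.001, 0.0], [0.0, 0.0, -1.0]]
force: [0.6, 0.6, 0.0]
gripper_width: 50.9
```

>>> step_arm([
  [0,0,0.0],
  [0,0,0.03],
  [0,0,0.06],
  [0,0,0.085],
  [0,0,0.1],
  [0,0,0.1],
  [0,0,0.1],
  [0,0,0.1],
], twist=[0,0,0,0,0,0,0,0], jaw=[0.65,0.65,0.65,0.65,0.65,0.65,0.65,0])

```text
time: 6.45
ee_pos: [562.4, -34.3, 57.7]
ee_rot: [[-0.001, 1.0, 0.002], [1.0, 0.001, -0.0], [-0.0, 0.002, -1.0]]
force: [-0.7, 0.6, 0.9]
gripper_width: 55.0
```

>>> step_arm([
  [0,0,0],
  [0,0,0],
  [0,0,0],
  [0,0,0],
  [0,0,0],
  [0,0,0],
  [0,0,0],
  [0,0,0],
], twist=[0,0,0,0,0,0,0,0], jaw=[0,0,0,0,0,0,0,0])

```text
time: 7.12
ee_pos: [561.7, -34.2, 57.3]
ee_rot: [[-0.001, 1.0, 0.001], [1.0, 0.001, -0.0], [-0.0, 0.001, -1.0]]
force: [-2.2, -0.4, 5.4]
gripper_width: 31.2
```

>>> step_arm([
  [0,0,0],
  [0,0,-0.03],
  [0,0,-0.06],
  [0,0,-0.09],
  [0,0,-0.1],
  [0,0,-0.1],
], twist=[0,0,0,0,0,0], jaw=[0,0,0,0,0,0])

```text
time: 7.62
ee_pos: [563.0, -34.3, 158.7]
ee_rot: [[-0.001, 1.0, 0.006], [1.0, 0.001, -0.0], [-0.0, 0.006, -1.0]]
force: [-0.2, -0.4, -1.3]
gripper_width: 31.3
```

```bash
python3 - <<'E'
from h import *
print(cmd(),arm.sense()['gripper_width'])
im=optics.capture('top');cv2.imwrite('pics/t5.png',im[:,:,::-1])
go(505,215,156,75)
E
python3 look.py s5
```

```text
(array([562.04797865, -33.65896383, 156.5       ]), 90.05) 31.25971728612488
t 7.67 cmd [562.  -33.7 156.5] 90.0 meas [561.5 -34.2 156.5] w 31.1 F [ 0.7  0.3 -3.2] J [-5. 19. 95.  0. 67. -5.]
  d mm [248.7 -56.8   0.5] twist 15.1 rows 6.1
pose [561.5 -34.2 156.5] 7.67
```

View pics/s5.png

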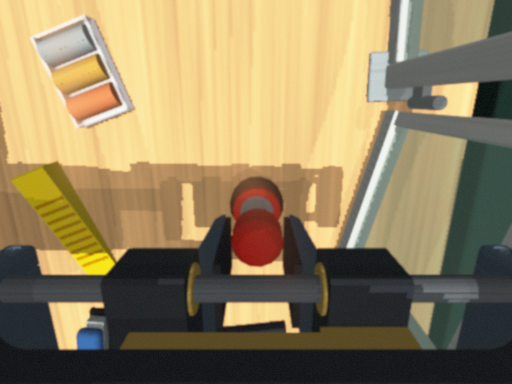

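The seal is held upright. I'll carry it near the tray and measure there.

>>> step_arm([
  [0.03,-0.01,0],
  [0.065,-0.02,0],
  [0.1,-0.03,0],
  [0.135,-0.04,0],
  [0.17,-0.05,0],
  [0.2,-0.055,0],
  [0.2,-0.055,0],
  [0.2,-0.055,0],
], twist=[0,0,0,0,0,0,0,0], jaw=[0,0,0,0,0,0,0,0])

```text
time: 8.38
ee_pos: [504.4, 166.5, 154.0]
ee_rot: [[-0.004, 1.0, -0.005], [1.0, 0.004, -0.002], [-0.002, -0.005, -1.0]]
force: [0.0, 0.1, -2.3]
gripper_width: 30.6
```

```bash
python3 - <<'E'
from h import *
add([200,-55,0])
optics.capture('wrist')
go(505,215,156,75)
E
python3 look.py s6 tray tray_free
```

```text
t 8.43 cmd [506.9 166.3 156.5] 90.0 meas [504.8 165.6 154.3] w 31.5 F [-0.2 -0.6 -2.2] J [17. 16. 99. -0. 66. 17.]
  d mm [48.7 -1.8  0.5] twist 15.1 rows 1.2
pose [504.8 165.6 154.3] 8.43
tray_free 0.67 [ 80.1 259.2] [506.6 267.5]
```

View pics/s6.png

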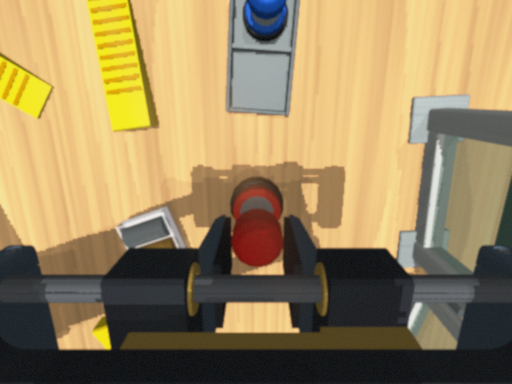

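The empty place is centred at about (81,261), with its near rim running from (110,228) to (114,291).

```bash
python3 look.py s7 tray_free seal_blue
python3 - <<'E'
from h import *
im=cv2.imread('pics/s7.png')[0:140,200:320];cv2.imwrite('pics/s7c.png',cv2.resize(im,(600,700),interpolation=cv2.INTER_CUBIC))
E
```

```text
pose [505.9 164.6 155.5] 8.58
tray_free 0.77 [ 78.1 260.8] [510.  268.6]
seal_blue 0.63 [ 15.9 262.9] [511.9 327.6]
```

View pics/s7c.png

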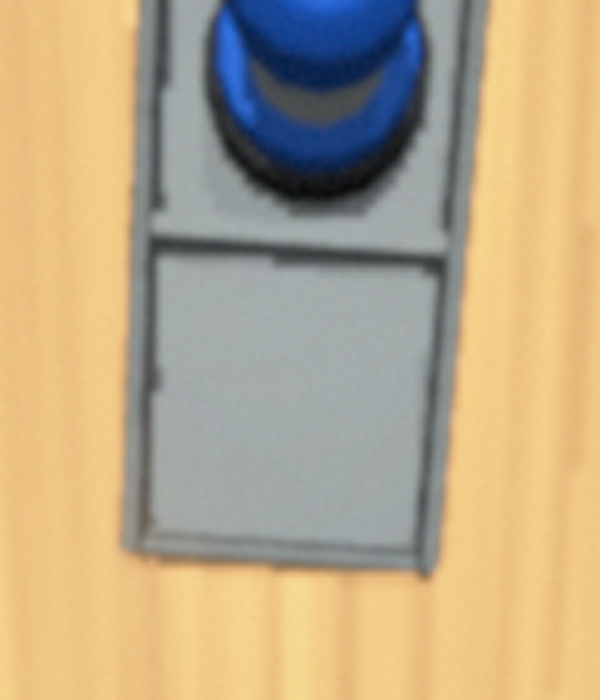

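Run:
```python
from h import *
d=np.load('pics/s7.npz');C=(d['K'],d['E'])
f=lambda r,c,z:onz(C,(r/5,200+c/5),z)
a,b=f(553,125,22),f(574,432,22);e,g=f(240,150,22),f(254,452,22)
print(a,b,e,g)
ang=np.degrees(np.arctan2(*(b-a)[[1,0]]));print(ang,np.linalg.norm(b-a))
print('centre rim',(a+b+e+g)/4)
# floor corners
fl=[f(530,150,4),f(550,420,4),f(255,158,4),f(268,440,4)];print(np.round(fl,1),np.mean(fl,0))
go(510,266,110,87)
```

```text
[473.26933537 236.22380531  22.        ] [536.27155468 232.08020277  22.        ] [479.87462308 294.82139348  22.        ] [538.44691649 292.33763485  22.        ]
-3.76287553204567 63.13833289175745
centre rim [506.96560741 263.8657591   22.        ]
[[476.9 240.4   4. ]
 [535.2 236.3   4. ]
 [480.  294.7   4. ]
 [537.8 292.2   4. ]] [507.46813401 265.88708449   4.        ]
t 8.73 cmd [506.9 166.3 156.5] 90.0 meas [506.3 164.8 156.2] w 30.8 F [ 0.7  0.5 -1.4] J [17. 16. 98. -0. 66. 17.]
  d mm [99.7  3.2 46.5] twist 3.1 rows 2.6
```

>>> step_arm([
  [0.04,0.001,0],
  [0.075,0.0015,0],
  [0.101,0.0015,0],
  [0.101,0.0015,0],
  [0.101,0.0015,0.03],
  [0.101,0.0015,0.055],
  [0.101,0.0015,0.055],
  [0.101,0.0015,0.055],
], twist=[1,2,3,3,3,3,3,3], jaw=[0,0,0,0,0,0,0,0])

```text
time: 9.4
ee_pos: [506.9, 265.6, 100.7]
ee_rot: [[0.052, 0.999, -0.003], [0.999, -0.052, -0.002], [-0.002, -0.003, -1.0]]
force: [0.3, -0.1, -1.4]
gripper_width: 31.2
```

```bash
python3 - <<'E'
from h import *
add([101,1.5,55],3)
im=optics.capture('top');cv2.imwrite('pics/t8.png',im[:,:,::-1])
im=optics.capture('scene');cv2.imwrite('pics/sc8.png',cv2.resize(im[60:210,230:430,::-1],(800,600),interpolation=cv2.INTER_CUBIC))
go(507,265,62)
E
python3 look.py s8
```

```text
t 9.5 cmd [508.3 267.3 101.5] 87.0 meas [508.8 266.7 103. ] w 31.3 F [ 0.4  0.1 -1.5] J [27. 22. 97. -0. 60. 30.]
  d mm [-2.4 -1.2 39.5] twist 0 rows 0.9
pose [508.8 266.7 103. ] 9.5
```

View pics/s8.png

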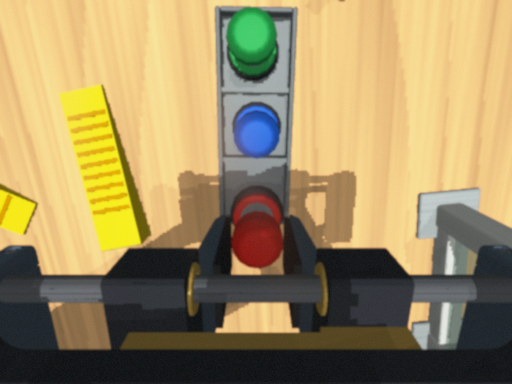

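View pics/sc8.png

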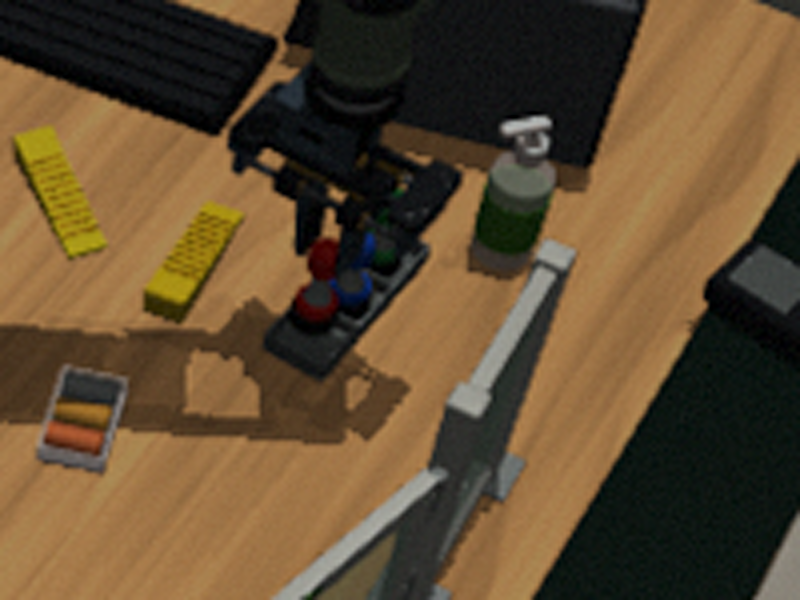

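The red seal is over the empty place, between the tray's side walls (cols 221–291). I'll lower it.

>>> step_arm([
  [-0.001,0,0.02],
  [-0.001,0,0.035],
  [-0.001,0,0.04],
  [-0.001,0,0.04],
  [-0.001,0,0.04],
], twist=[0,0,0,0,0], jaw=[0,0,0,0,0])

```text
time: 9.97
ee_pos: [512.6, 270.2, 67.2]
ee_rot: [[0.053, 0.999, 0.012], [0.999, -0.053, 0.01], [0.011, 0.012, -1.0]]
force: [0.4, 6.6, 11.6]
gripper_width: 31.4
```

```bash
python3 - <<'E'
from h import *
add([-1,0,40],0)
go(507,265,62)
E
python3 look.py s9
```

```text
t 9.97 cmd [508.2 266.3  61.5] 87.0 meas [512.6 270.2  67.2] w 31.4 F [ 0.4  6.6 11.6] J [ 27.  24. 100.   0.  55.  29.]
  d mm [-1.4 -1.2 -0.5] twist 0 rows 0.0
pose [512.6 270.2  67.2] 9.97
```

View pics/s9.png

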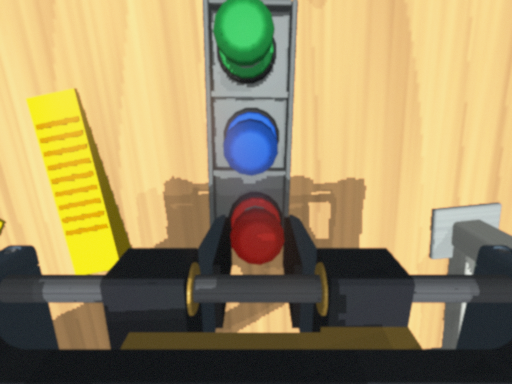

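Run:
```python
from h import *
for i in range(3):
  s=arm.sense();print(np.round(s['ee_pos'],1),np.round(s['force'],1));im=optics.capture('top')
cv2.imwrite('pics/t9.png',cv2.resize(im[140:240,80:200,::-1],(720,600),interpolation=cv2.INTER_CUBIC))
im=optics.capture('scene');cv2.imwrite('pics/sc9.png',cv2.resize(im[90:165,280:380,::-1],(800,600),interpolation=cv2.INTER_CUBIC))
s=arm.sense();print(np.round(s['ee_pos'],1),np.round(s['force'],1))
```

```text
[512.6 270.2  67.3] [-0.8  6.  10.7]
[512.6 270.2  67.3] [ 0.4  6.5 11.6]
[512.5 270.2  67.3] [-0.1  6.4 12.2]
[512.5 270.2  67.3] [ 1.   6.4 12. ]
```

View pics/sc9.png

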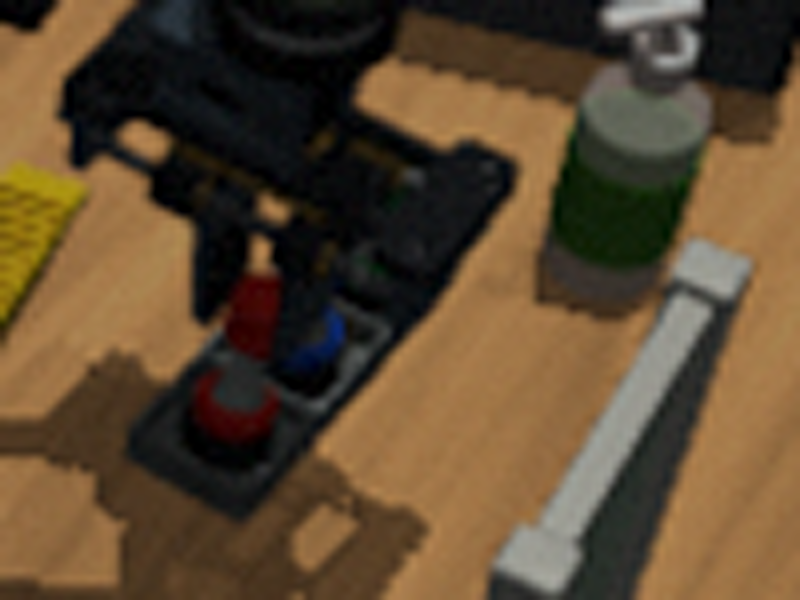

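View pics/t9.png

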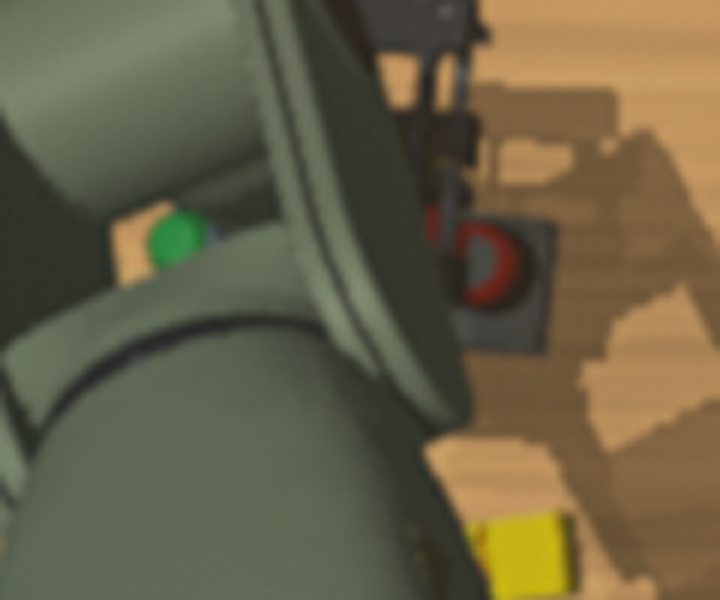

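There is 12 N of contact 5 mm above where I expected it, and the foot-to-knob offset in the wrist view has shrunk. The seal seems to have caught and tilted, so I'll lift and look.

>>> step_arm([
  [0,0,-0.02],
  [0,0,-0.04],
  [0,0,-0.04],
  [0,0,-0.04],
], twist=[0,0,0,0], jaw=[0,0,0,0])

```text
time: 10.55
ee_pos: [509.0, 266.3, 103.6]
ee_rot: [[0.052, 0.999, 0.005], [0.999, -0.052, 0.002], [0.003, 0.005, -1.0]]
force: [-0.3, -0.2, -2.2]
gripper_width: 31.3
```

```bash
python3 - <<'E'
from h import *
add([0,0,-40],0)
optics.capture('top')
go(507,265,62)
im=optics.capture('scene');cv2.imwrite('pics/sc10.png',cv2.resize(im[90:165,280:380,::-1],(800,600),interpolation=cv2.INTER_CUBIC))
E
python3 look.py s10
```

```text
t 10.6 cmd [508.2 266.3 101.5] 87.0 meas [507.9 265.7 102.1] w 31.6 F [-0.4 -0.4 -2.5] J [26. 22. 98.  0. 60. 29.]
  d mm [-1.4 -1.2 39.5] twist 0 rows 0.9
pose [507.2 265.4 101.2] 10.65
```

View pics/s10.png

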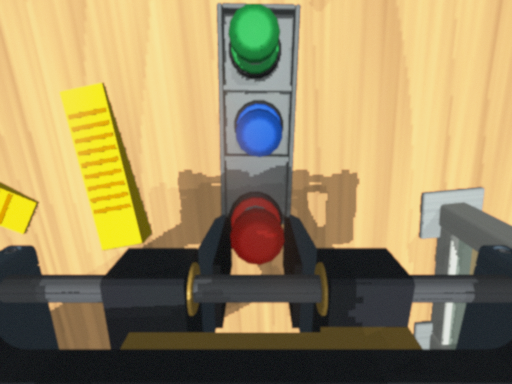

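View pics/sc10.png

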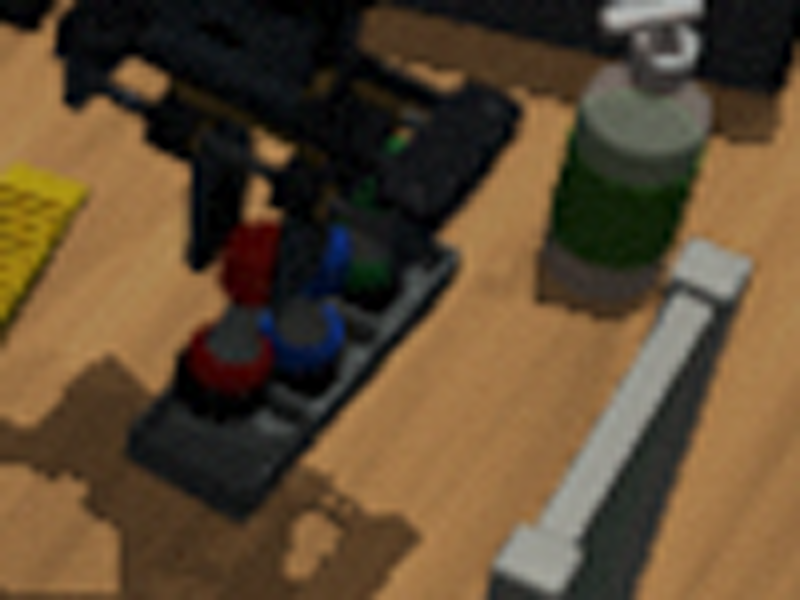

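Run:
```python
from h import *
a=[cv2.resize(cv2.imread(f'pics/{n}.png')[140:290,190:325],(395,440),interpolation=cv2.INTER_CUBIC) for n in('s8','s10')]
cv2.imwrite('pics/cmp.png',np.hstack(a))
d=np.load('pics/s10.npz');C=(d['K'],d['E']);p=np.array([507.5,265.6,101.5])
for h in(0,16,74,90): print(h,proj(C,p+[0,0,h-57]))
```

```text
0 [200.51614084 256.78472243]
16 [206.78407563 256.74956707]
74 [237.94113165 256.57481458]
90 [250.00581775 256.50714663]
```

View pics/cmp.png

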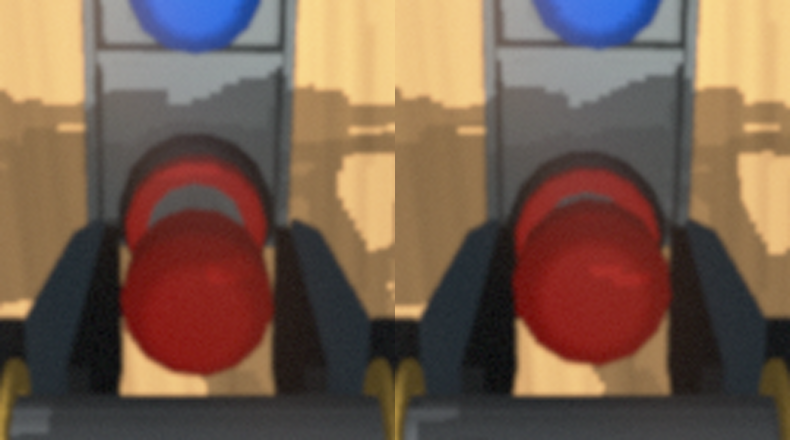

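The seal had already pivoted about 11° in the grip during the sideways move, with its foot swung towards −y, and the foot then caught the −y wall. I'll shift 10 mm to +y so the foot goes inside the place, then lower gently so the floor rights it.

>>> step_arm([
  [0.003,0,0],
  [0.006,0,0],
  [0.01,0,0],
  [0.01,0,0.01],
  [0.01,0,0.02],
  [0.01,0,0.027],
  [0.01,0,0.032],
  [0.01,0,0.032],
], twist=[0,0,0,0,0,0,0,0], jaw=[0,0,0,0,0,0,0,0], grip_force=12)

```text
time: 11.37
ee_pos: [506.8, 275.1, 67.6]
ee_rot: [[0.051, 0.999, -0.003], [0.999, -0.051, -0.002], [-0.002, -0.003, -1.0]]
force: [-0.8, -0.1, -1.7]
gripper_width: 31.7
```

```bash
python3 - <<'E'
from h import *
add([10,0,32],0)
go(507,265,62)
E
python3 look.py s11
```

```text
t 11.37 cmd [508.7 276.3  69.5] 87.0 meas [506.8 275.1  67.6] w 31.7 F [-0.8 -0.1 -1.7] J [27. 25. 99.  0. 56. 30.]
  d mm [-11.4  -1.2   7.5] twist 0 rows 0.3
pose [506.8 275.1  67.6] 11.37
```

View pics/s11.png

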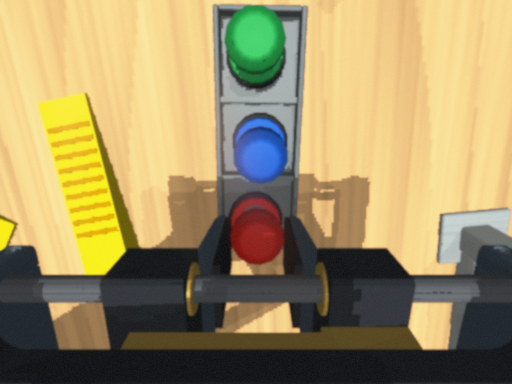

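>>> step_arm([
  [0,0,0.002],
  [-0.001,0,0.004],
  [-0.003,0,0.006],
  [-0.005,0,0.008],
  [-0.007,0,0.009],
  [-0.007,0,0.009],
  [-0.007,0,0.009],
], twist=[0,0,0,0,0,0,0], jaw=[0,0,0,0,0,0,0])

```text
time: 12.0
ee_pos: [507.7, 268.6, 60.6]
ee_rot: [[0.052, 0.999, 0.0], [0.999, -0.052, 0.0], [0.0, 0.0, -1.0]]
force: [-0.1, 0.5, -1.9]
gripper_width: 31.7
```

```bash
python3 - <<'E'
from h import *
add([-7,0,9],0)
go(507,265,62)
im=optics.capture('scene');cv2.imwrite('pics/sc12.png',cv2.resize(im[90:165,280:380,::-1],(800,600),interpolation=cv2.INTER_CUBIC))
E
python3 look.py s12
```

```text
t 12.0 cmd [508.4 269.3  60.5] 87.0 meas [507.7 268.6  60.6] w 31.7 F [-0.1  0.5 -1.9] J [ 27.  25. 100.   0.  55.  30.]
  d mm [-4.4 -1.2 -1.5] twist 0 rows 0.1
pose [507.7 268.7  60.6] 12.05
```

View pics/s12.png

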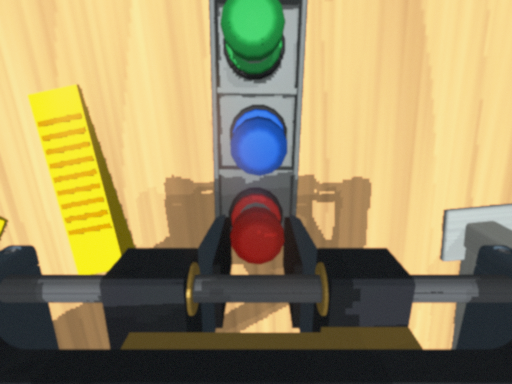

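View pics/sc12.png

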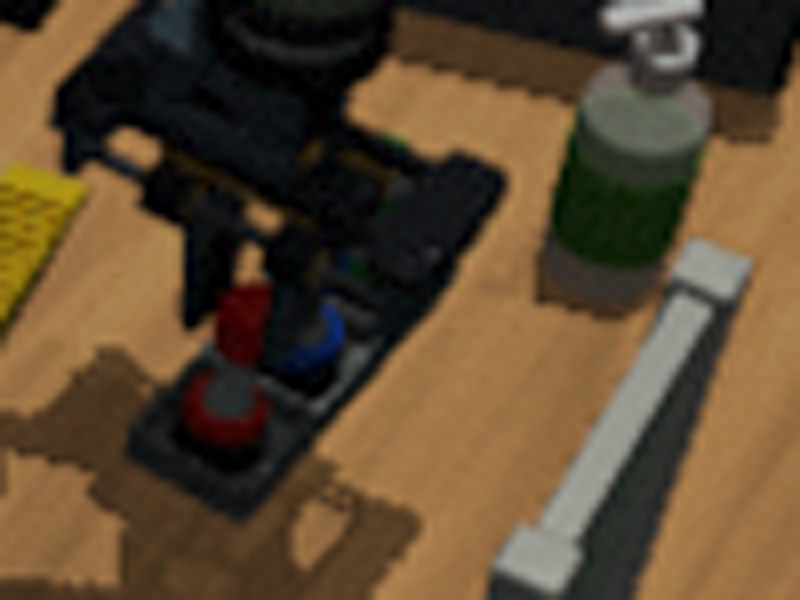

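>>> step_arm([
  [0,0,0.002],
  [0,0,0.004],
  [0,0,0.004],
  [0,0,0.004],
], twist=[0,0,0,0], jaw=[0,0,0,0])

```text
time: 12.43
ee_pos: [508.7, 269.2, 58.3]
ee_rot: [[0.051, 0.999, 0.003], [0.999, -0.051, 0.001], [0.001, 0.003, -1.0]]
force: [-0.9, -0.5, 8.2]
gripper_width: 31.6
```

```bash
python3 - <<'E'
from h import *
add([0,0,4],0)
go(507,265,62)
E
python3 look.py s13
```

```text
t 12.43 cmd [508.4 269.3  56.5] 87.0 meas [508.7 269.2  58.3] w 31.6 F [-0.9 -0.5  8.2] J [ 27.  25. 100.  -0.  55.  30.]
  d mm [-4.4 -1.2 -5.5] twist 0 rows 0.2
pose [508.7 269.2  58.3] 12.43
```

View pics/s13.png

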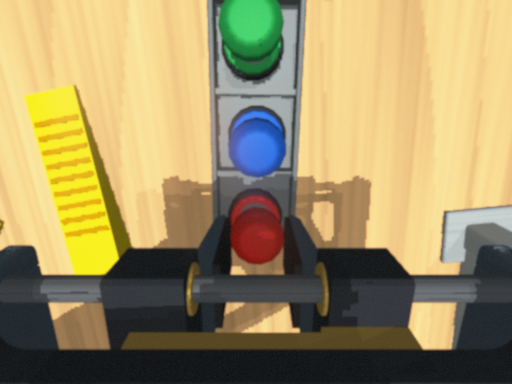

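It rests on the floor at 8 N. I'll release, and it should settle onto its wide foot.

>>> step_arm([
  [0,0,-0.002],
  [0,0,-0.002],
  [0,0,-0.002],
  [0,0,-0.002],
  [0,0,-0.002],
  [0,0,-0.002],
  [0,0,-0.002],
  [0,0,-0.002],
], twist=[0,0,0,0,0,0,0,0], jaw=[0.4,0.45,0.5,0.6,0.65,0.65,0.65,0.65])

```text
time: 13.15
ee_pos: [507.6, 268.7, 58.4]
ee_rot: [[0.051, 0.999, -0.0], [0.999, -0.051, -0.0], [-0.0, -0.0, -1.0]]
force: [0.0, 0.2, -1.0]
gripper_width: 59.1
```

```bash
python3 - <<'E'
from h import *
add([0,0,-2],0)
go(507,265,152)
E
python3 look.py s14
```

```text
t 13.15 cmd [508.4 269.3  58.5] 87.0 meas [507.6 268.7  58.4] w 59.1 F [ 0.   0.2 -1. ] J [ 27.  25. 100.   0.  55.  30.]
  d mm [ -4.4  -1.2 -93.5] twist 0 rows 2.2
pose [507.6 268.7  58.4] 13.15
```

View pics/s14.png

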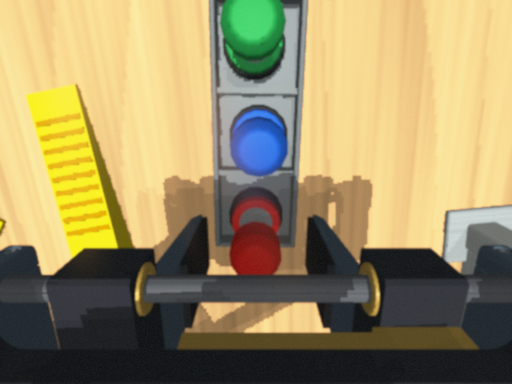

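The red seal stands in its place, foot around (213,255) inside the walls. Lifting clear and going to the hatch.

>>> step_arm([
  [0,0,-0.02],
  [0,0,-0.05],
  [0,0,-0.09],
  [0,0,-0.13],
  [0,0,-0.17],
  [0,0,-0.2],
  [0,0,-0.2],
], twist=[0,0,0,0,0,0,0], jaw=[0.65,0.65,0.65,0.65,0.65,0.65,0.65])

```text
time: 13.78
ee_pos: [510.7, 270.3, 266.2]
ee_rot: [[0.051, 0.999, 0.013], [0.999, -0.051, 0.007], [0.007, 0.012, -1.0]]
force: [0.7, -0.0, 0.8]
gripper_width: 59.4
```

```bash
python3 - <<'E'
from h import *
add([0,0,-200],0)
go(640,-60,260,80)
E
python3 look.py s15
```

```text
t 13.78 cmd [508.4 269.3 258.5] 87.0 meas [510.7 270.3 266.2] w 59.4 F [ 0.7 -0.   0.8] J [27. 16. 82.  0. 81. 30.]
  d mm [-322.1  148.4   -1.5] twist 7.1 rows 8.5
pose [510.7 270.3 266.2] 13.78
```

View pics/s15.png

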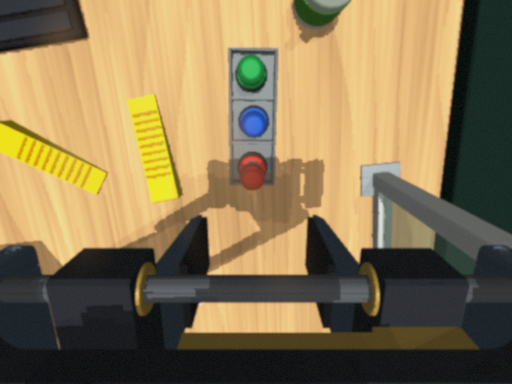

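All three seals stand in the tray, red at (168,251). On to the hatch.

>>> step_arm([
  [-0.035,0.015,0],
  [-0.07,0.03,0],
  [-0.105,0.045,0],
  [-0.14,0.06,0],
  [-0.175,0.075,0],
  [-0.21,0.09,0],
  [-0.245,0.105,0],
  [-0.265,0.12,0],
], twist=[0,1,2,3,4,5,6,7], jaw=[0.65,0.65,0.65,0.65,0.65,0.65,0.65,0.65])

```text
time: 14.5
ee_pos: [613.3, -5.8, 256.7]
ee_rot: [[0.176, 0.984, -0.003], [0.984, -0.176, -0.001], [-0.002, -0.003, -1.0]]
force: [0.7, -0.4, -0.2]
gripper_width: 59.2
```

```bash
python3 - <<'E'
from h import *
add([-265,120,0],7)
optics.capture('wrist');optics.capture('wrist')
go(668,-131,260,75)
E
python3 look.py h1 screen hatch_edge
```

```text
t 14.6 cmd [614.6  -1.5 258.5] 80.0 meas [614.6  -5.7 255.9] w 59.5 F [-0.1  1.2 -0.5] J [-2. 20. 77. -0. 82.  9.]
  d mm [-118.3   75.    -1.5] twist 5.1 rows 3.4
pose [614.6  -5.7 255.9] 14.6
screen 0.87 [114.1 315.7] [707.1  41.3]
hatch_edge 0.76 [254.3 302.5] [ 658.3 -167.6]
hatch_edge 0.53 [112.9 317.3] [707.4  43.4]
hatch_edge 0.41 [21. 38.] [372.  218.4]
```

View pics/h1.png

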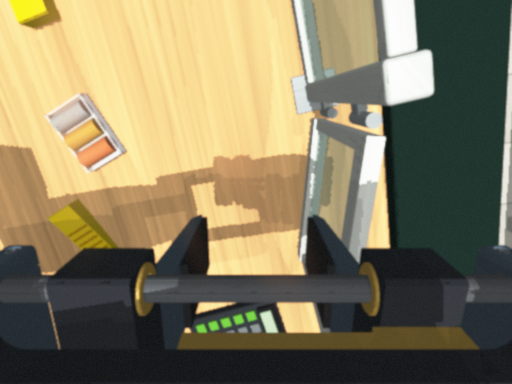

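Run:
```python
from h import *
d=np.load('pics/h1.npz');C=(d['K'],d['E'])
im=cv2.imread('pics/h1.png')[80:260,280:460];cv2.imwrite('pics/h1c.png',cv2.resize(im,(720,720),interpolation=cv2.INTER_CUBIC))
```

```text
(no output)
```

View pics/h1c.png

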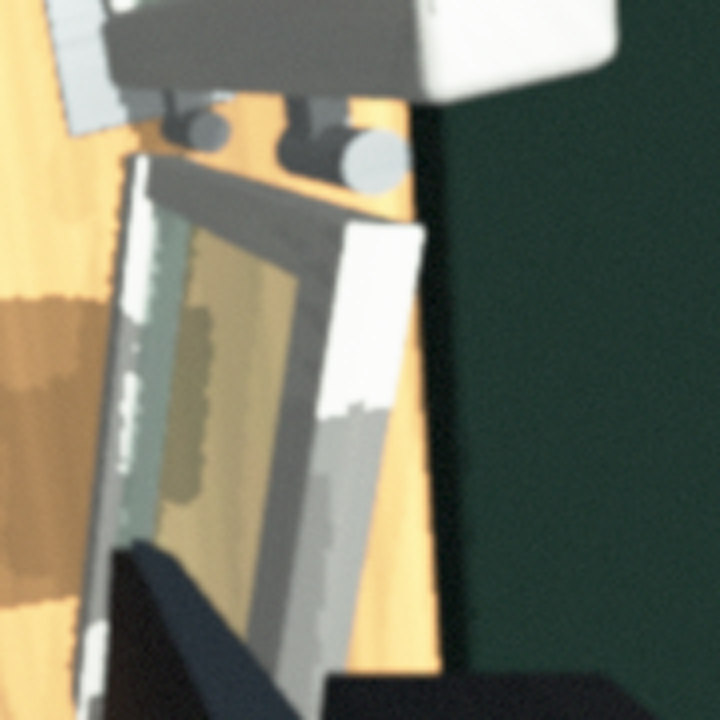

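Run:
```python
from h import *
d=np.load('pics/h1.npz');C=(d['K'],d['E'])
f=lambda c,r,z:onz(C,(80+r/4,280+c/4),z)
a,b=f(385,226,230),f(315,650,230)
print(a,b,np.degrees(np.arctan2(*(b-a)[[1,0]])), [np.linalg.norm(f(345,225,230)-f(425,228,230)),np.linalg.norm(f(280,650,230)-f(350,650,230))])
for z in(190,210,230):print(f(375,160,z))
for z in(20,40):print(f(208,132,z))
```

```text
[707.55425644  36.25676841 230.        ] [688.84398351 -43.41676259 230.        ] -103.21568675045133 [np.float64(14.06905715884191), np.float64(13.612391089192291)]
[720.60249402  42.8014961  190.        ]
[713.59670661  45.34169727 210.        ]
[706.59091919  47.88189844 230.        ]
[725.42275193  40.37534418  20.        ]
[720.97782896  42.01875472  40.        ]
```

```bash
sed -i 's/p=np.array(\[515.0,21.3,251.5\]);a=90.05/p=np.array([614.5,-5.6,256.5]);a=79.9/' h.py; echo '[]'>log.json; python3 -c "
from h import *
go(669,-131,256,76.8)"
```

```text
t 14.75 cmd [614.5  -5.6 256.5] 79.9 meas [613.   -1.5 257.2] w 59.3 F [-0.6  0.5 -0.3] J [-1. 20. 77.  0. 82.  9.]
  d mm [-113.9   75.6    0.5] twist 3.1 rows 3.3
```

```bash
sed -i 's/p=np.array(\[614.5,-5.6,256.5\])/p=np.array([613.8,-1.8,257.5])/' h.py; python3 -c "
from h import *
go(669,-131,256,76.8)"
```

```text
t 14.75 cmd [613.8  -1.8 257.5] 79.9 meas [613.   -1.5 257.2] w 59.3 F [-0.6  0.5 -0.3] J [-1. 20. 77.  0. 82.  9.]
  d mm [-117.5   77.     1.5] twist 3.1 rows 3.4
```

>>> step_arm([
  [-0.03,0.02,0],
  [-0.06,0.04,0],
  [-0.09,0.06,0],
  [-0.115,0.076,0],
  [-0.118,0.077,0],
  [-0.118,0.077,0],
  [-0.118,0.077,0],
], twist=[1,2,3,3,3,3,3], jaw=[0.65,0.65,0.65,0.65,0.65,0.65,0.65])

```text
time: 15.33
ee_pos: [668.8, -129.7, 258.2]
ee_rot: [[0.223, 0.975, -0.001], [0.975, -0.223, 0.001], [0.001, -0.001, -1.0]]
force: [-0.3, 0.0, -0.8]
gripper_width: 59.5
```

```bash
python3 -c "
from h import *
add([-118,77,0],3)
optics.capture('wrist')
go(669,-131,256,76.8)"; python3 look.py h2 hatch_edge
```

```text
t 15.38 cmd [ 668.9 -131.5  257.5] 76.9 meas [ 668.8 -129.4  258.6] w 59.2 F [0.6 0.7 0.1] J [-12.  27.  67.   0.  86.   1.]
  d mm [ 0.5 -0.   1.5] twist 0.1 rows 0.0
pose [ 668.8 -129.4  258.6] 15.38
```

View pics/h2.png

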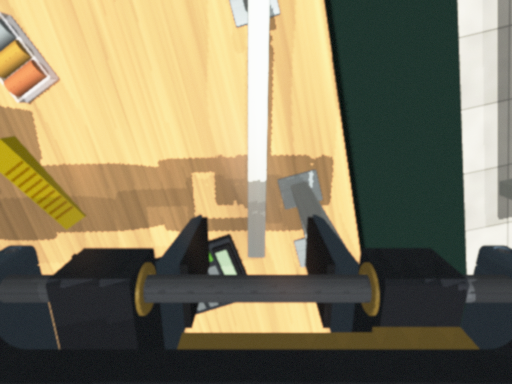

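The top rail runs straight between the fingers (col 257). I'll descend around it while estimating the screen's yaw.

>>> step_arm([
  [0,0,0.015],
  [0,0,0.03],
  [0,0,0.044],
  [0,0,0.044],
  [0,0,0.044],
], twist=[0,0,0,0,0], jaw=[0.5,0.4,0.4,0.4,0.4])

```text
time: 15.9
ee_pos: [668.8, -130.4, 214.3]
ee_rot: [[0.223, 0.975, -0.001], [0.975, -0.223, 0.001], [0.0, -0.001, -1.0]]
force: [0.7, 0.3, 0.4]
gripper_width: 36.8
```

Run:
```python
from h import *
add([0,0,44])
C=cam('top')
for rc in [(130,176),(128,229),(122,350)]: print(onz(C,rc,5))
d=np.load('pics/h2.npz');C=(d['K'],d['E'])
a,b=onz(C,(10,260),230),onz(C,(250,257),230);print(a,b,np.degrees(np.arctan2(*(b-a)[[1,0]])))
go(669,-131,212)
r=180;c=np.array([709.5,44])
p0,a0=cmd()
r=np.linalg.norm(p0[:2]-c);f0=np.degrees(np.arctan2(*(p0[:2]-c)[::-1]));print(r,f0)
def seg(fs,fe,n):
    q=lambda f:c+r*np.array([np.cos(np.radians(f)),np.sin(np.radians(f))])
    s=q(fs);ang=np.radians(fs+180)
    X=np.array([np.cos(ang),np.sin(ang)]);Y=np.array([np.sin(ang),-np.cos(ang)])
    for k in range(1,n+1):
        D=q(fs+(fe-fs)*k/n)-s;print(np.round([D@X/1e3,D@Y/1e3],4),end=' ')
    print()
seg(-103.2,-103.2-48,8)
```

```text
[680.54491983 227.54643637   5.        ]
[687.85728676  68.07896095   5.        ]
[ 709.07677495 -296.84933215    5.        ]
[701.49666408   3.71314445 230.        ] [ 662.26759986 -160.58324366  230.        ] -103.42908426446256
t 15.9 cmd [ 668.9 -131.5  213.5] 76.9 meas [ 668.8 -130.4  214.3] w 36.8 F [0.7 0.3 0.4] J [-12.  28.  72.   0.  81.   1.]
  d mm [ 0.5 -0.   1.5] twist 0 rows 0.0
180.10720746401347 -103.02325443713062
[ 0.001  -0.0188] [ 0.0039 -0.0374] [ 0.0088 -0.0557] [ 0.0156 -0.0733] [ 0.0241 -0.0901] [ 0.0344 -0.1059] [ 0.0463 -0.1205] [ 0.0596 -0.1338]
```

>>> step_arm([
  [0,0,0],
  [0.001,-0.019,0],
  [0.004,-0.037,0],
  [0.009,-0.056,0],
  [0.016,-0.073,0],
  [0.024,-0.09,0],
  [0.034,-0.106,0],
  [0.034,-0.106,0],
], twist=[0,6,12,18,24,30,36,36], jaw=[0.25,0.25,0.25,0.25,0.25,0.25,0.25,0.25])

```text
time: 16.57
ee_pos: [572.0, -72.7, 216.6]
ee_rot: [[0.755, 0.656, 0.001], [0.656, -0.755, 0.001], [0.002, 0.0, -1.0]]
force: [-0.2, -0.1, 0.6]
gripper_width: 22.7
```

```bash
python3 - <<'E'
from h import *
add([34,-106,0],36)
go(669,-131,212)
p0,a0=cmd();c=np.array([710.5,44]);r=np.linalg.norm(p0[:2]-c);f=np.degrees(np.arctan2(*(p0[:2]-c)[::-1]));print(r,f)
for ff in (-160,-179.7,-182):
    q=c+179*np.array([np.cos(np.radians(ff)),np.sin(np.radians(ff))]);go(*q,213.5,ff+180)
E
python3 look.py h3
```

```text
t 16.57 cmd [573.4 -74.3 213.5] 40.9 meas [572.  -72.7 216.6] w 22.7 F [-0.2 -0.1  0.6] J [-8. 18. 87.  0. 75. 41.]
  d mm [ 35.2 105.4   1.5] twist 0 rows 2.7
181.12268330245104 -139.20622679966073
t 16.57 cmd [573.4 -74.3 213.5] 40.9 meas [572.  -72.7 216.6] w 22.7 F [-0.2 -0.1  0.6] J [-8. 18. 87.  0. 75. 41.]
  d mm [ 13.9 -63.5  -0. ] twist 20.9 rows 1.6
t 16.57 cmd [573.4 -74.3 213.5] 40.9 meas [572.  -72.7 216.6] w 22.7 F [-0.2 -0.1  0.6] J [-8. 18. 87.  0. 75. 41.]
  d mm [  45.2 -116.2   -0. ] twist 40.6 rows 3.0
t 16.57 cmd [573.4 -74.3 213.5] 40.9 meas [572.  -72.7 216.6] w 22.7 F [-0.2 -0.1  0.6] J [-8. 18. 87.  0. 75. 41.]
  d mm [  50.  -121.5   -0. ] twist 42.9 rows 3.2
pose [572.  -72.7 216.6] 16.57
```

View pics/h3.png

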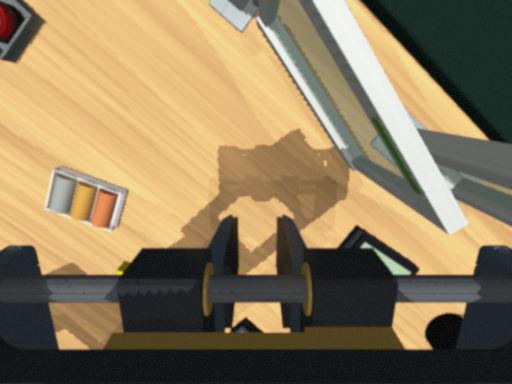

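The rail slipped out: its end now shows at (228,455). I'll measure the hatch again.

```bash
python3 look.py h4
python3 - <<'E'
from h import *
d=np.load('pics/h4.npz');C=(d['K'],d['E'])
im=cv2.imread('pics/h4.png')[0:240,250:500];cv2.imwrite('pics/h4c.png',cv2.resize(im,(750,720),interpolation=cv2.INTER_CUBIC))
for z in(200,230,250):
  a,b=onz(C,(0,327),z),onz(C,(226,454),z);print(z,a,b,np.degrees(np.arctan2(*(b-a)[[1,0]])))
E
```

```text
pose [573.6 -73.9 216.4] 16.62
200 [706.56080062 -13.58170881 200.        ] [ 664.9889405  -186.94530517  200.        ] -103.4846695014537
230 [696.35919943 -14.4593127  230.        ] [ 660.77542524 -162.85130305  230.        ] -103.48466950145375
250 [689.55813197 -15.04438195 250.        ] [ 657.96641507 -146.78863496  250.        ] -103.48466950145372
```

View pics/h4c.png

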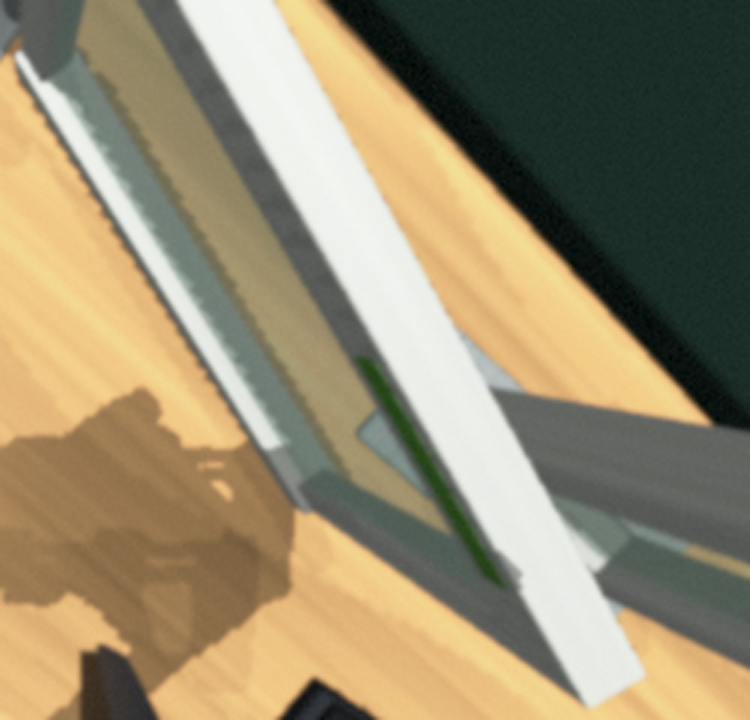

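Run:
```python
from h import *
L=[]
for n,rc in(('h2',(257.5,257)),('h4',(230.5,455.8))):
    d=np.load(f'pics/{n}.npz');L.append(((d['K'],d['E']),rc))
print(tri(L)); 
for z in (205,215,230): print([onz(*l,z).round(1) for l in L])
s=arm.sense();print(s['ee_pos'])
im=optics.capture('scene');cv2.imwrite('pics/sc16.png',cv2.resize(im[100:310,160:440,::-1],(800,600),interpolation=cv2.INTER_CUBIC))
```

```text
(array([ 660.21041021, -169.31316684,  226.01290593]), [np.float64(0.1299415726153583), np.float64(0.12994157261530764)])
[array([ 657.7, -180.4,  205. ]), array([ 662.9, -186.7,  205. ])]
[array([ 659. , -175.1,  215. ]), array([ 661.6, -178.5,  215. ])]
[array([ 660.8, -167.1,  230. ]), array([ 659.6, -166.2,  230. ])]
[574.41189542 -74.59059275 216.13691339]
```

View pics/sc16.png

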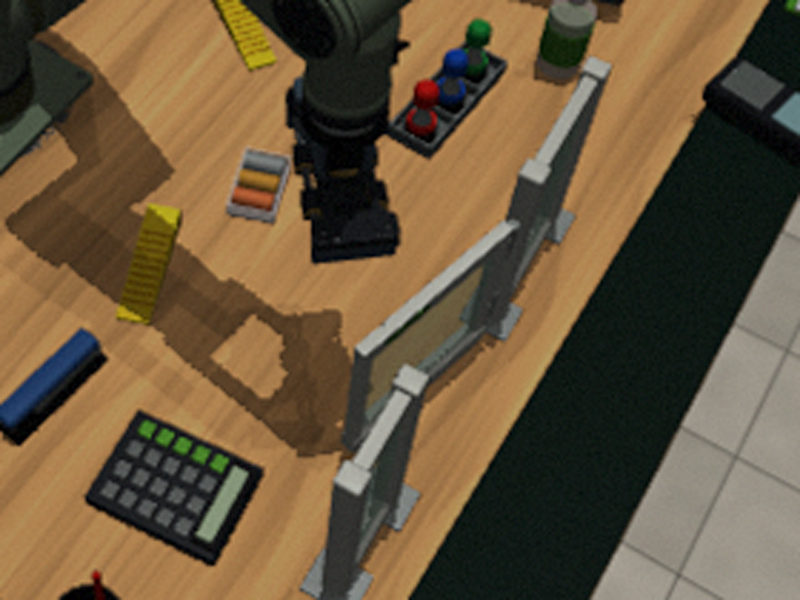

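The fingers evidently rode up while moving fast with only about 15 mm of overlap. I'll retry with more overlap, closer to the hinge, and slower.

Run:
```python
from h import *
s=[arm.sense()['ee_pos'] for _ in range(3)];print(s)
go(573.4,-74.3,265);go(676,-102,265,76.6)
```

```text
[array([574.72102162, -74.96014641, 215.71627819]), array([574.72102162, -74.96014641, 215.71627819]), array([574.72102162, -74.96014641, 215.71627819])]
t 16.72 cmd [573.4 -74.3 213.5] 40.9 meas [574.7 -75.  215.7] w 22.5 F [ 0.1  0.1 -0.6] J [-9. 18. 87. -0. 75. 40.]
  d mm [  0.   -0.  -51.5] twist 0 rows 1.2
t 16.72 cmd [573.4 -74.3 213.5] 40.9 meas [574.7 -75.  215.7] w 22.5 F [ 0.1  0.1 -0.6] J [-9. 18. 87. -0. 75. 40.]
  d mm [ 59.5  88.1 -51.5] twist -35.7 rows 2.8
```

>>> step_arm([
  [0,0,-0.025],
  [0,0,-0.05],
  [0.02,0.025,-0.05],
  [0.04,0.055,-0.05],
  [0.0595,0.088,-0.05],
  [0.0595,0.088,-0.05],
  [0.0595,0.088,-0.05],
  [0.0595,0.088,-0.05],
], twist=[0,-7,-14,-21,-28,-35.5,-35.5,-35.5], jaw=[0.4,0.4,0.4,0.4,0.4,0.4,0.4,0.4])

```text
time: 17.38
ee_pos: [676.8, -102.6, 263.8]
ee_rot: [[0.235, 0.972, -0.001], [0.972, -0.235, 0.0], [-0.0, -0.001, -1.0]]
force: [-0.6, 0.1, 0.6]
gripper_width: 36.1
```

```bash
python3 - <<'E'
from h import *
add([59.5,88,-50],-35.5)
optics.capture('wrist')
go(676,-102,196,76.6)
E
python3 look.py h5
```

```text
t 17.43 cmd [ 676.  -101.9  263.5] 76.4 meas [ 676.3 -102.3  264.6] w 36.6 F [1.1 0.4 0.7] J [-10.  27.  66.   0.  87.   4.]
  d mm [-0.1  0.1 67.5] twist -0.2 rows 1.6
pose [ 676.3 -102.3  264.6] 17.43
```

View pics/h5.png

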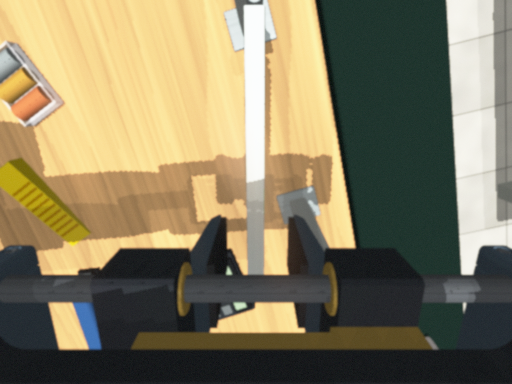

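The rail (col ~256) is between the fingers. I'll descend, check the height, then close.

>>> step_arm([
  [0,0,0.02],
  [0,0,0.04],
  [0,0,0.06],
  [0,0,0.068],
  [0,0,0.068],
  [0,0,0.068],
  [0,0,0.068],
  [0,0,0.068],
], twist=[0,0,0,0,0,0,0,0], jaw=[0.4,0.4,0.4,0.4,0.2,0.2,0.2,0.2], grip_force=5)

```text
time: 18.15
ee_pos: [677.1, -102.1, 198.4]
ee_rot: [[0.233, 0.973, 0.003], [0.973, -0.233, -0.0], [0.0, 0.003, -1.0]]
force: [-0.2, 0.4, -0.4]
gripper_width: 18.6
```

```bash
python3 - <<'E'
from h import *
add([0,0,68])
c=np.array([711,44])
go(676,-102,196,76.6)
p0,a0=cmd();r=np.linalg.norm(p0[:2]-c);f0=np.degrees(np.arctan2(*(p0[:2]-c)[::-1]));print(r,f0)
q=lambda f:c+r*np.array([np.cos(np.radians(f)),np.sin(np.radians(f))])
ang=np.radians(a0);X=np.array([np.cos(ang),np.sin(ang)]);Y=np.array([np.sin(ang),-np.cos(ang)])
for k in range(1,9):
    D=q(f0-4*k)-p0[:2];print(4*k,np.round([D@X/1e3,D@Y/1e3],4))
E
python3 look.py h6
```

```text
t 18.15 cmd [ 676.  -101.9  195.5] 76.4 meas [ 677.1 -102.1  198.4] w 18.6 F [-0.2  0.4 -0.4] J [-10.  28.  73.   0.  79.   4.]
  d mm [-0.1  0.1 -0.5] twist -0.2 rows 0.0
150.0393089919293 -103.50211395606725
4 [ 0.0003 -0.0105]
8 [ 0.0014 -0.0209]
12 [ 0.0032 -0.0312]
16 [ 0.0057 -0.0414]
20 [ 0.009  -0.0513]
24 [ 0.0129 -0.061 ]
28 [ 0.0174 -0.0705]
32 [ 0.0227 -0.0795]
pose [ 677.1 -102.1  198.4] 18.15
```

View pics/h6.png

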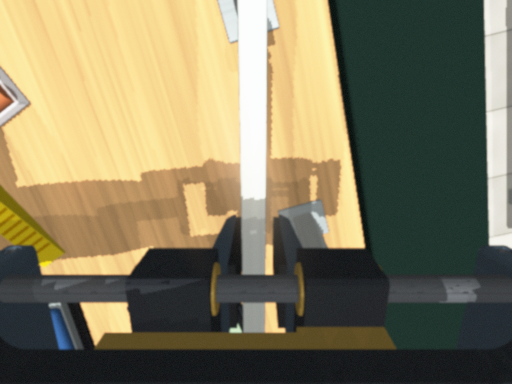

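The rail is now well between the fingers. I'll swing it slowly.

>>> step_arm([
  [0.0,-0.01,0],
  [0.001,-0.021,0],
  [0.003,-0.031,0],
  [0.006,-0.041,0],
  [0.009,-0.051,0],
  [0.013,-0.061,0],
  [0.017,-0.07,0],
  [0.017,-0.07,0],
], twist=[4,8,12,16,20,24,28,28], jaw=[0.2,0.2,0.2,0.2,0.2,0.2,0.2,0.2])

```text
time: 18.87
ee_pos: [611.2, -68.3, 197.7]
ee_rot: [[0.662, 0.749, 0.0], [0.749, -0.662, 0.001], [0.001, -0.0, -1.0]]
force: [-0.8, 0.6, -0.3]
gripper_width: 18.1
```

```bash
cat > arc.py <<'E'
from h import *
import sys
step=float(sys.argv[1]);n=int(sys.argv[2])
c=np.array([711,44]);go(*cmd()[0])
p0,a0=cmd();r=150;f0=np.degrees(np.arctan2(*(p0[:2]-c)[::-1]));print('arc',np.linalg.norm(p0[:2]-c),f0)
q=lambda f:c+r*np.array([np.cos(np.radians(f)),np.sin(np.radians(f))])
ang=np.radians(a0);X=np.array([np.cos(ang),np.sin(ang)]);Y=np.array([np.sin(ang),-np.cos(ang)])
for k in range(1,n+1):
    D=q(f0-step*k)-p0[:2];print(step*k,np.round([D@X/1e3,D@Y/1e3],4))
E
python3 -c "
from h import *
add([17,-70,0],28)"; python3 arc.py 4 8; python3 look.py h7
```

```text
t 18.87 cmd [611.9 -68.9 195.5] 48.4 meas [611.2 -68.3 197.7] w 18.1 F [-0.8  0.6 -0.3] J [-7. 22. 84.  0. 75. 34.]
  d mm [ 0.  0. -0.] twist 0 rows 0.0
arc 150.21177945946462 -131.26507452350907
4.0 [ 0.0005 -0.0105]
8.0 [ 0.0015 -0.0209]
12.0 [ 0.0033 -0.0312]
16.0 [ 0.0058 -0.0414]
20.0 [ 0.009  -0.0514]
24.0 [ 0.0128 -0.0611]
28.0 [ 0.0174 -0.0705]
32.0 [ 0.0225 -0.0796]
pose [611.2 -68.3 197.7] 18.87
```

View pics/h7.png

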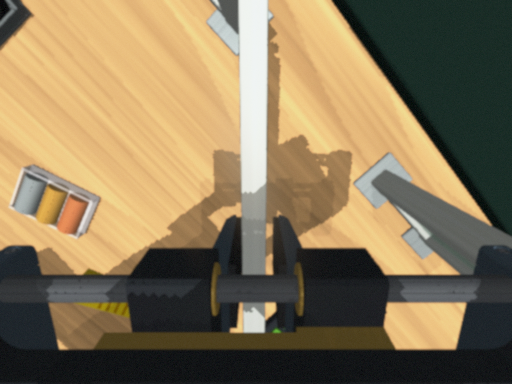

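The hatch follows. I'll continue the arc.

>>> step_arm([
  [0.0,-0.01,0],
  [0.001,-0.021,0],
  [0.003,-0.031,0],
  [0.006,-0.041,0],
  [0.009,-0.051,0],
  [0.013,-0.061,0],
  [0.017,-0.07,0],
  [0.017,-0.07,0],
], twist=[4,8,12,16,20,24,28,28], jaw=[0.2,0.2,0.2,0.2,0.2,0.2,0.2,0.2])

```text
time: 19.58
ee_pos: [571.0, -9.0, 197.0]
ee_rot: [[0.936, 0.352, 0.0], [0.352, -0.936, 0.001], [0.001, -0.001, -1.0]]
force: [-0.4, 0.4, 0.4]
gripper_width: 18.6
```

```bash
python3 -c "
from h import *
add([17,-70,0],28)"; python3 arc.py 4 6
```

```text
t 19.58 cmd [570.9  -9.7 195.5] 20.4 meas [571.  -9. 197.] w 18.6 F [-0.4  0.4  0.4] J [-2. 18. 90.  0. 73. 67.]
  d mm [ 0.  0. -0.] twist 0 rows 0.0
arc 150.0751019665211 -159.02468801781166
4.0 [ 0.0003 -0.0105]
8.0 [ 0.0013 -0.0209]
12.0 [ 0.003  -0.0312]
16.0 [ 0.0055 -0.0414]
20.0 [ 0.0086 -0.0514]
24.0 [ 0.0124 -0.0611]
```

>>> step_arm([
  [0.0,-0.01,0],
  [0.001,-0.021,0],
  [0.003,-0.031,0],
  [0.005,-0.041,0],
  [0.009,-0.051,0],
  [0.01,-0.056,0],
  [0.01,-0.058,0],
  [0.01,-0.058,0],
], twist=[4,8,12,16,20,21,21,21], jaw=[0.2,0.2,0.2,0.2,0.2,0.2,0.2,0.2])

```text
time: 20.25
ee_pos: [560.6, 47.6, 196.6]
ee_rot: [[1.0, -0.005, 0.001], [-0.005, -1.0, -0.0], [0.001, 0.0, -1.0]]
force: [0.3, -0.3, 0.4]
gripper_width: 18.3
```

```bash
python3 -c "
from h import *
add([10,-58,0],21)"; python3 arc.py 4 2;python3 look.py h8;python3 -c "
from h import *
go(0,0,0)"
```

```text
t 20.25 cmd [560.   48.1 195.5] -0.6 meas [560.6  47.6 196.6] w 18.3 F [ 0.3 -0.3  0.4] J [ 4. 17. 91. -0. 72. 94.]
  d mm [ 0.  0. -0.] twist 0 rows 0.0
arc 151.0310763551278 178.43441784992612
4.0 [ 0.0016 -0.0104]
8.0 [ 0.0028 -0.0208]
pose [560.6  47.6 196.6] 20.25
t 20.3 cmd [560.   48.1 195.5] -0.6 meas [560.5  47.3 196.6] w 18.3 F [0.1 0.3 0.5] J [ 4. 17. 91. -0. 72. 94.]
  d mm [-559.5   54.   195.5] twist 0 rows 14.3
```

View pics/h8.png

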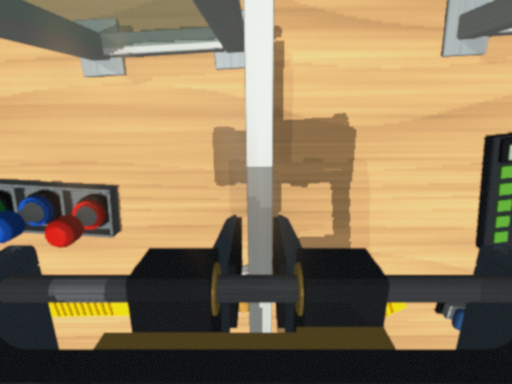

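>>> step_arm([
  [0,-0.003,0],
  [0,-0.006,0],
  [0,-0.009,0],
  [0,-0.009,0],
  [0,-0.009,0],
], twist=[1,2,2,2,2], jaw=[0.2,0.2,0.2,0.2,0.2])

```text
time: 20.72
ee_pos: [560.8, 52.6, 196.5]
ee_rot: [[0.999, -0.042, 0.001], [-0.042, -0.999, -0.008], [0.002, 0.008, -1.0]]
force: [1.9, -10.9, -1.0]
gripper_width: 25.5
```

```bash
python3 -c "
from h import *
add([0,-9,0],2)
go(0,0,0)";python3 look.py h9
```

```text
t 20.72 cmd [560.1  57.1 195.5] -2.6 meas [560.8  52.6 196.5] w 25.5 F [  1.9 -10.9  -1. ] J [ 4. 17. 91. -0. 72. 97.]
  d mm [-557.    82.5  195.5] twist 0 rows 14.3
pose [560.8  52.6 196.5] 20.72
```

View pics/h9.png

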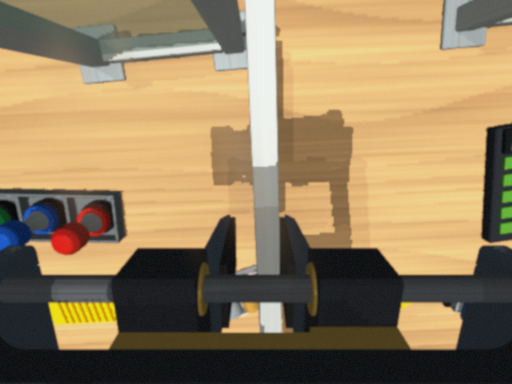

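The hatch is at its stop: 11 N back-force and the jaw pushed wider. I'll open, ease off and lift clear.

>>> step_arm([
  [0,0,0],
  [0,0.001,0],
  [0,0.003,0],
  [0,0.003,0],
  [0,0.003,-0.02],
  [0,0.003,-0.05],
  [0,0.003,-0.08],
  [0,0.003,-0.08],
], twist=[0,0,0,0,0,0,0,0], jaw=[0.5,0.5,0.5,0.5,0.5,0.5,0.5,0.5])

```text
time: 21.43
ee_pos: [562.8, 54.3, 282.9]
ee_rot: [[0.999, -0.042, 0.012], [-0.043, -0.999, 0.001], [0.012, -0.002, -1.0]]
force: [0.6, 0.2, -0.0]
gripper_width: 45.5
```

```bash
python3 - <<'E'
from h import *
add([0,3,-80],0)
optics.capture('wrist');optics.capture('wrist')
go(500,48,275)
go(400,250,275,97)
E
python3 look.py h10 hatch_edge screen
python3 - <<'E'
from h import *
im=optics.capture('top');cv2.imwrite('pics/t10.png',im[:,:,::-1])
for l in('hatch_edge','screen','wedge_heel','wedge_tip'):
  for d in finder.mark_of(l,'top')[:3]:print(l,d['p'],onz(cam('top'),d['centre'],dict(hatch_edge=12,screen=0,wedge_heel=14,wedge_tip=2)[l]))
E
```

```text
t 21.53 cmd [560.   54.1 275.5] -2.6 meas [560.4  54.  277.7] w 45.8 F [-0.3  0.6 -0.8] J [ 4. 15. 82.  0. 83. 97.]
  d mm [-59.6   8.8   0.5] twist 0 rows 1.4
t 21.53 cmd [560.   54.1 275.5] -2.6 meas [560.4  54.  277.7] w 45.8 F [-0.3  0.6 -0.8] J [ 4. 15. 82.  0. 83. 97.]
  d mm [-168.7 -188.4    0.5] twist -99.6 rows 6.1
pose [560.4  54.  277.7] 21.53
screen 0.56 [ 51.1 261. ] [709.1  42.1]
hatch_edge 0.3 [348.09754589 357.56119687  12.        ]
wedge_heel 0.97 [319.82783347 -13.12078912  14.        ]
wedge_heel 0.74 [152.91540228 327.99246715  14.        ]
wedge_tip 0.9 [355.73593891 363.04456649   2.        ]
wedge_tip 0.75 [ 374.17888177 -165.39770204    2.        ]
wedge_tip 0.64 [274.25826952 243.19182139   2.        ]
```

View pics/h10.png

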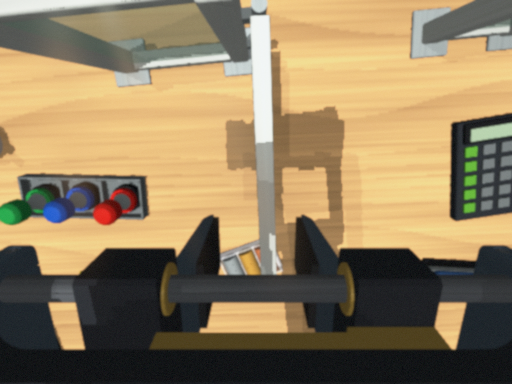

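View pics/t10.png

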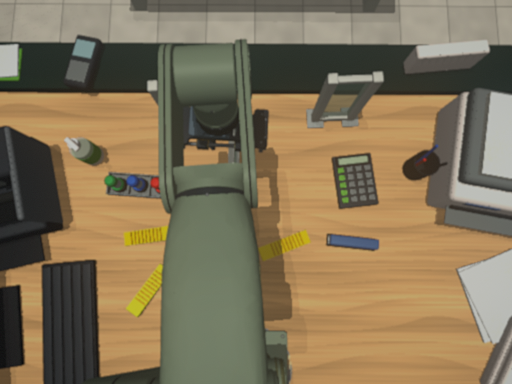

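Run:
```python
from h import *
d=np.load('pics/h10.npz');C=(d['K'],d['E'])
a,b=onz(C,(20,260.5),230),onz(C,(268,269.5),230);print(a,b,np.degrees(np.arctan2(*(b-a)[[1,0]])))
# wedge from views w1 (moving?), s15
for n,h_,t_ in(('s15',(197.5,165),(98,143)),):
    d=np.load(f'pics/{n}.npz');C=(d['K'],d['E']);print(onz(C,h_,14),onz(C,t_,2))
```

```text
[696.63505462  45.59359291 230.        ] [501.40608729  45.15670638 230.        ] -179.87178279693845
[372.32685614 220.06486917  14.        ] [357.51302751 364.90106222   2.        ]
```

The open hatch lies along y≈45 and points at −179.9°, so it is at its stop. Next, the wedge.

>>> step_arm([
  [-0.02,-0.02,0],
  [-0.04,-0.04,0],
  [-0.06,-0.07,0],
  [-0.09,-0.1,0],
  [-0.12,-0.13,0],
  [-0.15,-0.15,0],
  [-0.18,-0.17,0],
  [-0.2,-0.18,0],
], twist=[-7,-14,-21,-28,-35,-42,-49,-56], jaw=[0.8,0.8,0.8,0.8,0.8,0.8,0.8,0.8])

```text
time: 22.6
ee_pos: [365.1, 243.7, 276.4]
ee_rot: [[0.588, 0.809, -0.001], [0.809, -0.588, 0.001], [0.0, -0.001, -1.0]]
force: [-0.0, -0.1, -0.4]
gripper_width: 72.9
```

Run:
```python
from h import *
add([-200,-180,0],-56)
go(370,240,240,96)
```

```text
t 22.6 cmd [368.4 243.  275.5] 53.4 meas [365.1 243.7 276.4] w 72.9 F [-0.  -0.1 -0.4] J [32.  3. 97.  0. 80. 68.]
  d mm [-1.4  3.1 35.5] twist -42.6 rows 0.9
```

>>> step_arm([
  [0,0.003,0],
  [0,0.003,0],
  [0,0.003,0.02],
  [0,0.003,0.04],
  [0,0.003,0.05],
  [0,0.003,0.05],
  [0,0.003,0.05],
  [0,0.003,0.05],
], twist=[-7,-14,-21,-28,-35,-42,-42,-42], jaw=[0.8,0.8,0.8,0.8,0.8,0.8,0.8,0.8])

```text
time: 23.27
ee_pos: [370.3, 240.4, 226.5]
ee_rot: [[-0.094, 0.996, 0.0], [0.996, 0.094, 0.0], [0.0, 0.0, -1.0]]
force: [-0.6, -0.1, 0.4]
gripper_width: 72.7
```

```bash
python3 - <<'E'
from h import *
add([0,3,50],-42)
optics.capture('wrist')
go(370,245,100,96)
E
python3 look.py g1 wedge wedge_heel wedge_tip; python3 -c "
from h import *
go(370,245,100,96)"
```

```text
t 23.32 cmd [370.8 241.2 225.5] 95.4 meas [370.4 240.5 226.8] w 73.0 F [-0.3 -0.2 -0.3] J [ 31.   5. 102.   0.  73.  26.]
  d mm [  3.8  -0.4 125.5] twist -0.6 rows 3.0
pose [370.4 240.5 226.8] 23.32
wedge 0.97 [123.9 256.1] [364.8 291.8]
wedge 0.64 [118.7 143.3] [215.  284.4]
wedge 0.47 [151.8 355.2] [503.5 267.4]
wedge 0.18 [295.8 320.9] [492.2  35.8]
wedge_heel 0.76 [76.7 89.2] [154.1 330.1]
wedge_heel 0.7 [182.9 255.9] [371.9 214.4]
wedge_heel 0.61 [325.1 204.2] [312.1 -25.6]
wedge_tip 0.88 [156.7 187.2] [275.  239.3]
wedge_tip 0.79 [ 62.  255.1] [356.4 367.6]
t 23.52 cmd [370.8 241.2 225.5] 95.4 meas [370.4 240.4 226.9] w 72.9 F [-0.1 -0.   0.1] J [ 31.   5. 102.   0.  73.  26.]
  d mm [  3.8  -0.4 125.5] twist -0.6 rows 3.0
```

View pics/g1.png

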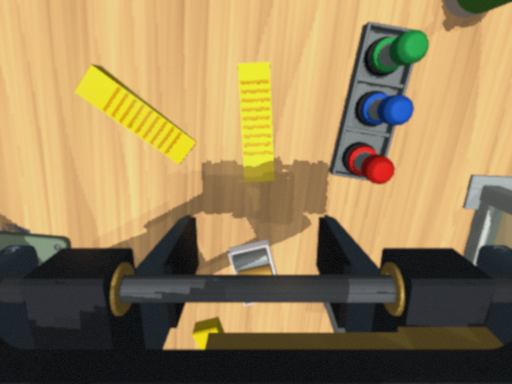

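Run:
```python
from h import *
d=np.load('pics/g1.npz');C=(d['K'],d['E'])
im=cv2.imread('pics/g1.png')[50:200,210:310]
cv2.imwrite('pics/g1c.png',cv2.resize(im,(500,750)[:2],interpolation=cv2.INTER_CUBIC)[:600])
h=cv2.cvtColor(cv2.imread('pics/g1.png'),cv2.COLOR_BGR2HSV);m=((h[...,0]>22)&(h[...,0]<36)&(h[...,1]>180)).astype(np.uint8)
n,l,st,c=cv2.connectedComponentsWithStats(m)
i=l[120,256];ys,xs=np.where(l==i);print(st[i])
for lo,hi in((66,72),(90,96),(130,136),(165,172)):
    s=(ys>=lo)&(ys<hi);L=[xs[ys==y] for y in range(lo,hi)];print(lo,np.mean([v.min() for v in L]),np.mean([v.max() for v in L]))
for rc,z in(((63,254.5),4),((180,260),28),((182,260),14)):print(onz(C,rc,z))
```

```text
[ 239   63   35  119 3374]
66 239.0 268.0
90 240.0 269.0
130 243.0 270.8333333333333
165 245.42857142857142 272.0
[355.83173798 366.11339234   4.        ]
[376.57614206 222.56752353  28.        ]
[377.33198781 216.18965294  14.        ]
```

View pics/g1c.png

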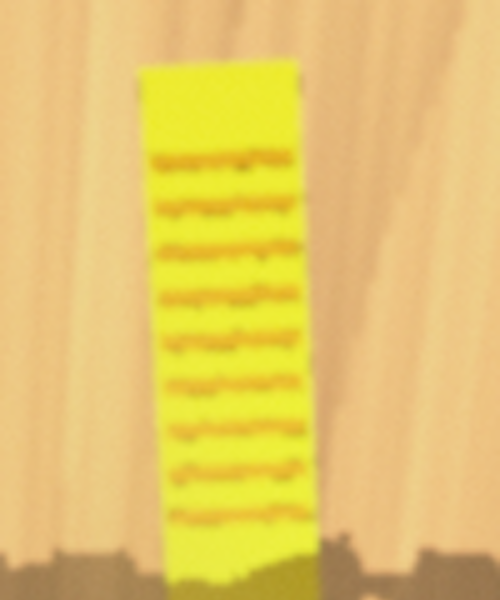

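The heel is at about (182,260) and the thin end at (63,254), which makes the wedge yaw about 98°. Descending to grip near the heel.

>>> step_arm([
  [0.0035,0.002,0.035],
  [0.0035,0.002,0.07],
  [0.0035,0.002,0.105],
  [0.0035,0.002,0.14],
  [0.0035,0.002,0.17],
  [0.0035,0.002,0.19],
  [0.0035,0.002,0.2],
  [0.0035,0.002,0.2],
], twist=[-1,-2,-2.6,-2.6,-2.6,-2.6,-2.6,-2.6], jaw=[0.8,0.8,0.8,0.8,0.8,0.8,0.8,0.8], grip_force=25)

```text
time: 24.18
ee_pos: [370.4, 243.1, 24.5]
ee_rot: [[-0.141, 0.99, -0.004], [0.99, 0.141, -0.003], [-0.002, -0.005, -1.0]]
force: [-0.2, 0.0, 0.6]
gripper_width: 72.8
```

```bash
python3 - <<'E'
from h import *
add([3.5,2,200],-2.6)
optics.capture('wrist')
go(372.5,244,5,98)
E
python3 look.py g2;python3 -c "
from h import *
go(372.5,244,5,98)"
```

```text
t 24.23 cmd [372.4 244.9  25.5] 98.0 meas [371.4 243.7  25.8] w 73.2 F [ 0.6 -0.  -0. ] J [ 32.  17. 119.   0.  43.  24.]
  d mm [-0.9 -0.1 20.5] twist -0.0 rows 0.5
pose [371.4 243.7  25.8] 24.23
t 24.28 cmd [372.4 244.9  25.5] 98.0 meas [372.2 244.2  26.8] w 72.7 F [-0.4 -0.4 -0.6] J [ 32.  17. 119.   0.  43.  24.]
  d mm [-0.9 -0.1 20.5] twist -0.0 rows 0.5
```

View pics/g2.png

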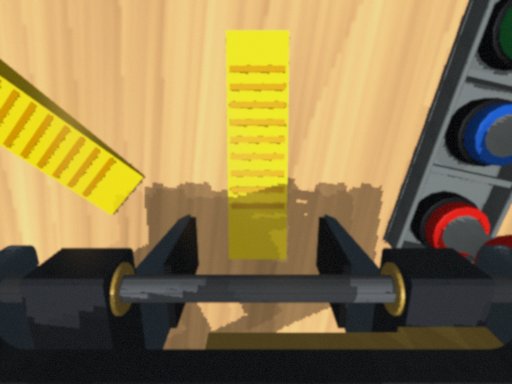

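The wedge is centred between the fingers (cols 228–288, square). Lower and grip.

>>> step_arm([
  [0,0,0.01],
  [0,0,0.018],
  [0,0,0.021],
  [0,0,0.021],
  [0,0,0.021],
  [0,0,0.021],
  [0,0,0.021],
  [0,0,0.021],
], twist=[0,0,0,0,0,0,0,0], jaw=[0.8,0.6,0.4,0.2,0.2,0.2,0.2,0.2])

```text
time: 24.95
ee_pos: [372.1, 244.2, 5.9]
ee_rot: [[-0.142, 0.99, 0.001], [0.99, 0.142, 0.0], [0.0, 0.001, -1.0]]
force: [0.6, -0.5, -0.1]
gripper_width: 29.2
```

Run:
```python
from h import *
add([0,0,21])
go(372.5,244,5,98)
```

```text
t 24.95 cmd [372.4 244.9   4.5] 98.0 meas [372.1 244.2   5.9] w 29.2 F [ 0.6 -0.5 -0.1] J [ 32.  19. 121.   0.  40.  24.]
  d mm [-0.9 -0.1 -0.5] twist -0.0 rows 0.0
```

```bash
python3 look.py g3
```

```text
pose [372.1 244.2   5.9] 24.95
```

View pics/g3.png

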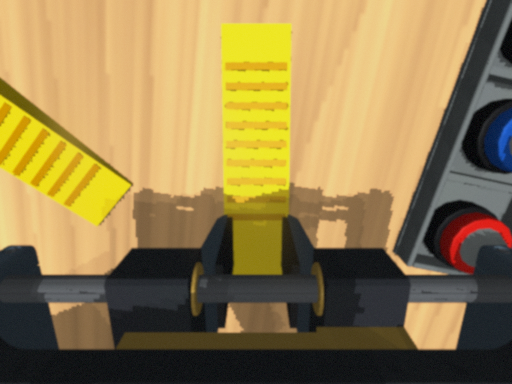

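The wedge is between the pads with the rubber pressed in. Lift and check.

>>> step_arm([
  [0,0,0],
  [0,0,-0.015],
  [0,0,-0.03],
  [0,0,-0.045],
  [0,0,-0.06],
  [0,0,-0.06],
  [0,0,-0.06],
], twist=[0,0,0,0,0,0,0], jaw=[0.25,0.25,0.25,0.25,0.25,0.25,0.25])

```text
time: 25.58
ee_pos: [372.2, 244.2, 65.9]
ee_rot: [[-0.142, 0.99, 0.002], [0.99, 0.142, 0.001], [0.001, 0.002, -1.0]]
force: [0.5, 0.4, -0.5]
gripper_width: 23.0
```

```bash
python3 - <<'E'
from h import *
add([0,0,-60])
go(372.5,-120,60,90.3)
E
python3 look.py g4
```

```text
t 25.58 cmd [372.4 244.9  64.5] 98.0 meas [372.2 244.2  65.9] w 23.0 F [ 0.5  0.4 -0.5] J [ 32.  14. 116.   0.  49.  24.]
  d mm [-361.4  -50.7    4.5] twist 7.7 rows 8.8
pose [372.2 244.2  65.9] 25.58
```

View pics/g4.png

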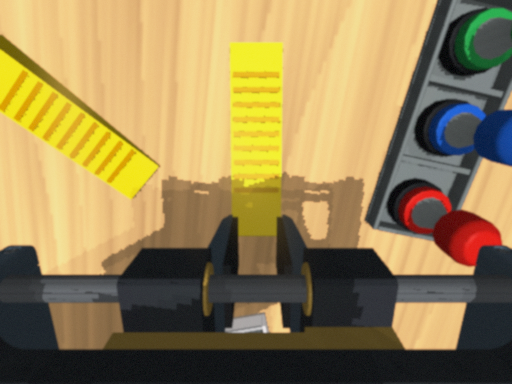

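The gripper closed on nothing. In the wrist view the fingertips project to row ~215, which fits tips ending about 19 mm behind the reported TCP; the earlier slip over the rail fits too. I'll go lower, watching the force.

>>> step_arm([
  [0,0,0],
  [0,0,0],
  [0,0,0],
  [0,0,0],
  [0,0,0],
  [0,0,0.02],
  [0,0,0.04],
  [0,0,0.055],
], twist=[0,0,0,0,0,0,0,0], jaw=[0.75,0.75,0.75,0.75,0.75,0.75,0.75,0.75])

```text
time: 26.3
ee_pos: [371.5, 243.8, 9.5]
ee_rot: [[-0.142, 0.99, -0.0], [0.99, 0.142, -0.0], [-0.0, -0.0, -1.0]]
force: [0.2, 0.2, 0.3]
gripper_width: 68.0
```

>>> step_arm([
  [0,0,0.005],
  [0,0,0.01],
  [0,0,0.014],
  [0,0,0.018],
  [0,0,0.02],
  [0,0,0.02],
], twist=[0,0,0,0,0,0], jaw=[0.75,0.75,0.75,0.75,0.75,0.75])

```text
time: 26.8
ee_pos: [371.9, 244.1, -9.5]
ee_rot: [[-0.142, 0.99, 0.0], [0.99, 0.142, 0.0], [0.0, 0.0, -1.0]]
force: [-1.1, -0.2, 0.3]
gripper_width: 68.5
```

```bash
python3 - <<'E'
from h import *
add([0,0,55]);add([0,0,20])
go(372.5,-120,60,90.3)
E
python3 look.py g5
```

```text
t 26.8 cmd [372.4 244.9 -10.5] 98.0 meas [371.9 244.1  -9.5] w 68.5 F [-1.1 -0.2  0.3] J [ 32.  21. 122.   0.  38.  24.]
  d mm [-361.4  -50.7  -70.5] twist 7.7 rows 8.9
pose [371.9 244.1  -9.5] 26.8
```

View pics/g5.png

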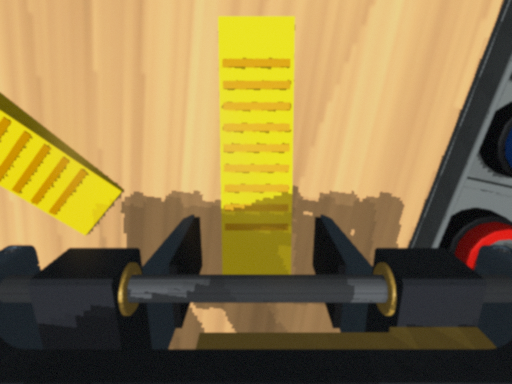

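At reported z = −9.5 there is no contact with the counter, which confirms the offset. A little lower, then close.

>>> step_arm([
  [0,0,0.003],
  [0,0,0.004],
  [0,0,0.004],
  [0,0,0.004],
  [0,0,0.004],
  [0,0,0.004],
  [0,0,0.004],
  [0,0,0.004],
], twist=[0,0,0,0,0,0,0,0], jaw=[0.6,0.4,0.2,0.2,0.2,0.2,0.2,0.2], grip_force=30)

```text
time: 27.52
ee_pos: [371.8, 244.1, -13.4]
ee_rot: [[-0.142, 0.99, 0.0], [0.99, 0.142, 0.0], [0.0, 0.0, -1.0]]
force: [-1.0, 0.5, -0.2]
gripper_width: 39.4
```

Run:
```python
from h import *
add([0,0,4])
go(372.5,-120,60,90.3)
```

```text
t 27.52 cmd [372.4 244.9 -14.5] 98.0 meas [371.8 244.1 -13.4] w 39.4 F [-1.   0.5 -0.2] J [ 32.  21. 122.   0.  37.  24.]
  d mm [-361.4  -50.7  -74.5] twist 7.7 rows 8.9
```

Gripped at 39 mm. I'll lift and carry it round in front of the hatch.

>>> step_arm([
  [0,0,-0.02],
  [0,0,-0.05],
  [0,0,-0.075],
  [-0.03,-0.004,-0.075],
  [-0.06,-0.008,-0.075],
  [-0.095,-0.013,-0.075],
  [-0.13,-0.018,-0.075],
  [-0.165,-0.023,-0.075],
], twist=[0,0,0,1,2,3,4,5], jaw=[0.2,0.2,0.2,0.2,0.2,0.2,0.2,0.2])

```text
time: 28.18
ee_pos: [371.9, 76.0, 61.5]
ee_rot: [[-0.055, 0.998, 0.0], [0.998, 0.055, -0.0], [-0.0, 0.0, -1.0]]
force: [0.4, 0.3, -0.7]
gripper_width: 40.0
```

```bash
python3 - <<'E'
from h import *
add([-165,-23,-75],5)
go(372.5,-130,60,90.2)
E
python3 look.py g6
```

```text
t 28.18 cmd [372.6  78.3  60.5] 93.0 meas [371.9  76.   61.5] w 40.0 F [ 0.4  0.3 -0.7] J [ 10.   9. 124.  -0.  47.   7.]
  d mm [-208.   -11.     0.5] twist 2.8 rows 5.0
pose [371.9  76.   61.5] 28.18
```

View pics/g6.png

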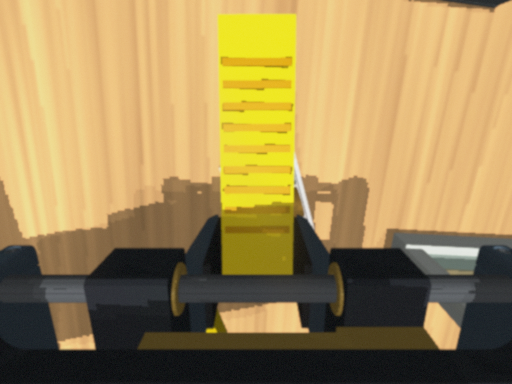

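>>> step_arm([
  [-0.035,-0.002,0],
  [-0.07,-0.004,0],
  [-0.105,-0.006,0],
  [-0.14,-0.008,0],
  [-0.175,-0.01,0],
  [-0.205,-0.011,0],
  [-0.22,-0.012,0],
  [-0.22,-0.012,0],
], twist=[0,1,2,2.8,2.8,2.8,2.8,2.8], jaw=[0.2,0.2,0.2,0.2,0.2,0.2,0.2,0.2])

```text
time: 28.9
ee_pos: [373.0, -145.6, 61.5]
ee_rot: [[-0.002, 1.0, 0.001], [1.0, 0.002, -0.001], [-0.001, 0.001, -1.0]]
force: [0.3, 0.8, -1.5]
gripper_width: 39.8
```

Run:
```python
from h import *
add([-220,-12,0],2.8)
go(546,-140,60,90.2)
```

```text
t 28.9 cmd [ 372.1 -142.    60.5] 90.2 meas [ 373.  -145.6   61.5] w 39.8 F [ 0.3  0.8 -1.5] J [-23.  11. 122.  -0.  47. -23.]
  d mm [  1.4 173.9   0.5] twist -0.0 rows 4.2
```

>>> step_arm([
  [0,0.035,0],
  [0,0.07,0],
  [0,0.105,0],
  [0,0.14,0],
  [0,0.165,0],
  [0,0.174,0],
  [0,0.174,0],
  [0,0.174,0],
], twist=[0,0,0,0,0,0,0,0], jaw=[0.2,0.2,0.2,0.2,0.2,0.2,0.2,0.2])

```text
time: 29.57
ee_pos: [544.9, -140.8, 60.7]
ee_rot: [[-0.007, 1.0, -0.003], [1.0, 0.007, 0.001], [0.001, -0.003, -1.0]]
force: [-0.0, 0.1, -1.9]
gripper_width: 39.7
```

```bash
python3 - <<'E'
from h import *
add([0,174,0],0)
optics.capture('wrist')
go(546,-140,60,90.2)
im=optics.capture('top');cv2.imwrite('pics/t11.png',cv2.resize(im[80:280,130:400,::-1],(800,592),interpolation=cv2.INTER_CUBIC))
im=optics.capture('scene');cv2.imwrite('pics/sc17.png',cv2.resize(im[100:310,160:440,::-1],(800,600),interpolation=cv2.INTER_CUBIC))
E
python3 look.py g7; python3 -c "
from h import *
go(546,-140,-13,90.2)"
```

```text
t 29.62 cmd [ 546.1 -141.4   60.5] 90.2 meas [ 544.3 -141.    60.9] w 39.6 F [-1.   0.6 -1.7] J [-16.  24. 102.  -0.  55. -16.]
  d mm [ 1.4 -0.1  0.5] twist -0.0 rows 0.0
pose [ 544.6 -141.4   61.4] 29.72
t 29.77 cmd [ 546.1 -141.4   60.5] 90.2 meas [ 544.9 -141.6   61.6] w 39.9 F [-0.  -0.9 -2.5] J [-16.  24. 102.   0.  55. -16.]
  d mm [ 1.4 -0.1 73.5] twist -0.0 rows 1.8
```

View pics/g7.png

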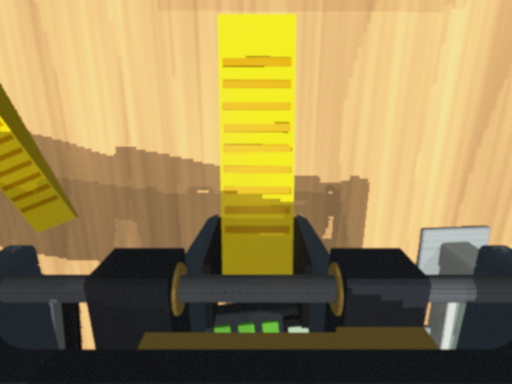

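View pics/sc17.png

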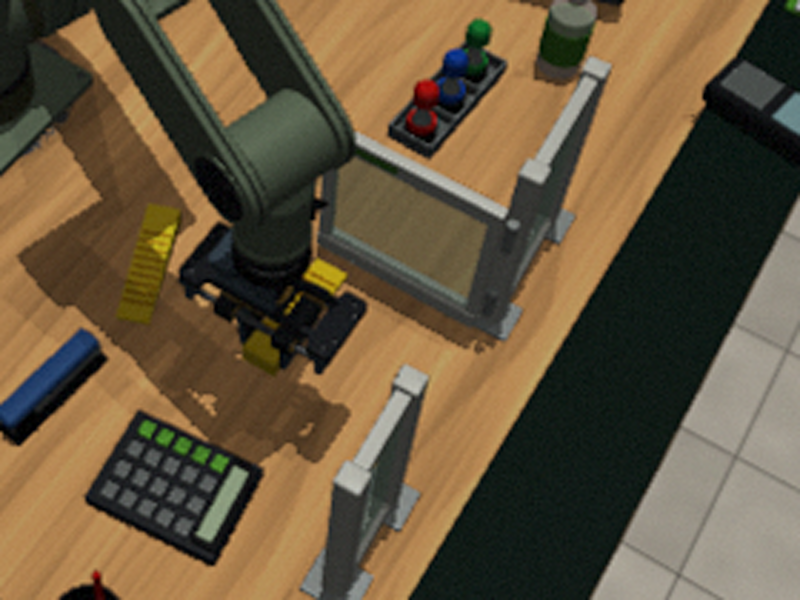

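View pics/t11.png

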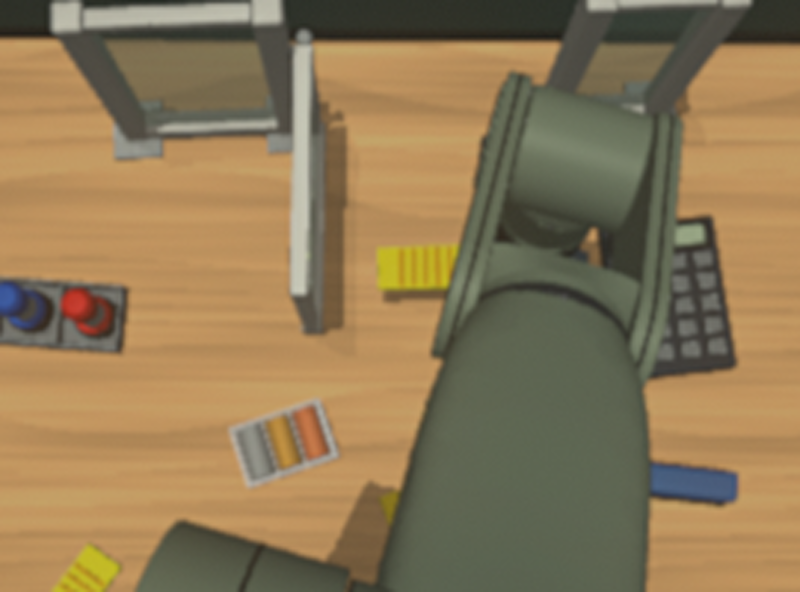

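The wedge is held square at x≈545, its thin end towards the hatch, which stands open along y≈45. The tray shows all three seals upright. Lower it to the counter.

>>> step_arm([
  [0,0,0.025],
  [0,0,0.05],
  [0,0,0.066],
  [0,0,0.071],
  [0,0,0.074],
  [0,0,0.074],
  [0,0,0.074],
], twist=[0,0,0,0,0,0,0], jaw=[0.2,0.2,0.2,0.2,0.2,0.2,0.2])

```text
time: 30.35
ee_pos: [547.3, -142.1, -11.4]
ee_rot: [[-0.006, 1.0, 0.002], [1.0, 0.006, -0.0], [-0.0, 0.002, -1.0]]
force: [0.7, -0.2, -1.5]
gripper_width: 39.6
```

```bash
python3 - <<'E'
from h import *
add([0,0,74],0)
optics.capture('wrist')
go(546,-70,-14,90.2)
E
python3 look.py g8 wedge_tip wedge_heel hatch_edge
```

```text
t 30.4 cmd [ 546.1 -141.4  -13.5] 90.2 meas [ 547.4 -142.1  -11.3] w 39.8 F [ 0.1  0.3 -1.2] J [-16.  29. 106.   0.  45. -16.]
  d mm [71.4  0.1  0.5] twist -0.0 rows 1.7
pose [ 547.4 -142.1  -11.3] 30.4
wedge_tip 0.88 [ 15.4 255.6] [546.4 -18.1]
wedge_heel 0.71 [285.5 255.7] [ 547.3 -170.7]
```

View pics/g8.png

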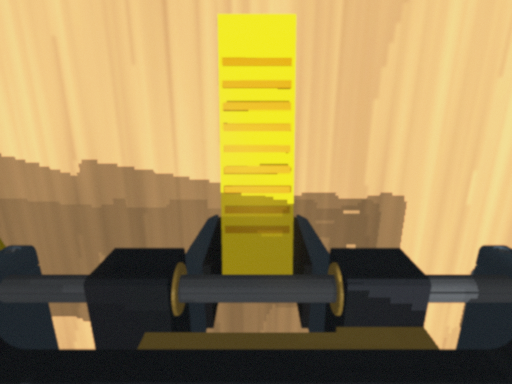

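The thin end is at y≈−18, about 53 mm short of the hatch rail (near face y≈35). I'll slide it forward 73 mm.

>>> step_arm([
  [0,0,0.002],
  [0.01,0,0.002],
  [0.022,0,0.002],
  [0.034,0,0.002],
  [0.046,0,0.002],
  [0.058,0,0.002],
  [0.068,0,0.002],
  [0.072,0,0.002],
], twist=[0,0,0,0,0,0,0,0], jaw=[0.2,0.2,0.2,0.2,0.2,0.2,0.2,0.2])

```text
time: 31.27
ee_pos: [547.2, -68.9, -13.4]
ee_rot: [[-0.008, 1.0, 0.003], [1.0, 0.008, -0.001], [-0.001, 0.003, -1.0]]
force: [1.2, -5.4, 5.9]
gripper_width: 39.8
```

```bash
python3 - <<'E'
from h import *
add([72,0,2],0)
go(546,-70,-14,90.2)
im=optics.capture('scene');cv2.imwrite('pics/sc18.png',cv2.resize(im[100:310,160:440,::-1],(800,600),interpolation=cv2.INTER_CUBIC))
go(546,-70,-14,90.2)
E
python3 look.py g9 wedge_heel hatch_edge
```

```text
t 31.27 cmd [545.9 -69.4 -15.5] 90.2 meas [547.2 -68.9 -13.4] w 39.8 F [ 1.2 -5.4  5.9] J [ -8.  28. 108.  -0.  44.  -9.]
  d mm [-0.6  0.1 -1.5] twist -0.0 rows 0.0
t 31.32 cmd [545.9 -69.4 -15.5] 90.2 meas [547.2 -68.5 -13.4] w 39.8 F [ 0.3 -0.3  5.8] J [ -8.  28. 108.  -0.  44.  -9.]
  d mm [-0.6  0.1 -1.5] twist -0.0 rows 0.0
pose [547.2 -68.5 -13.4] 31.32
wedge_heel 0.88 [283.1 255.6] [547.  -93.9]
hatch_edge 0.65 [ 31.7 143.3] [491.2  45.2]
```

View pics/sc18.png

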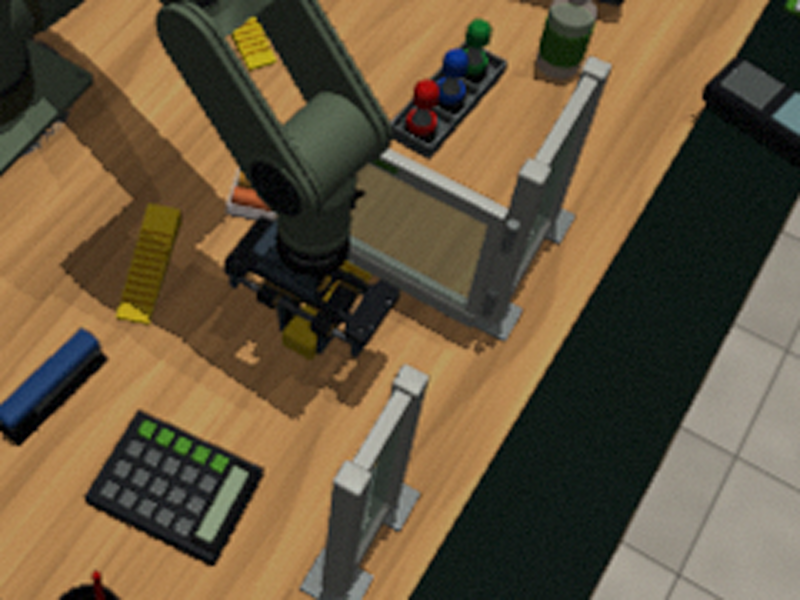

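View pics/g9.png

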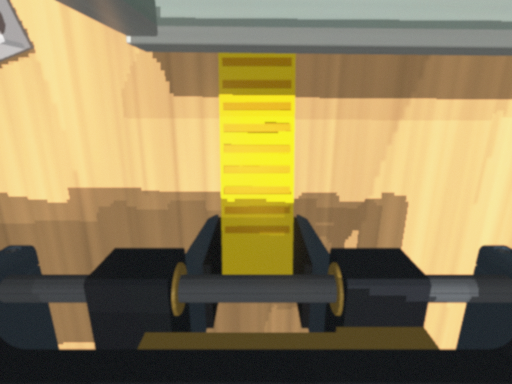

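The thin end is under the rail and square to it. I'll release, back off behind the heel, close the fingers and push on the heel.

>>> step_arm([
  [0,0,0],
  [0,0,0],
  [0,0,0],
  [0,0,0],
  [0,0,-0.02],
  [0,0,-0.05],
  [0,0,-0.06],
  [0,0,-0.06],
], twist=[0,0,0,0,0,0,0,0], jaw=[0.6,0.6,0.6,0.6,0.6,0.6,0.6,0.6])

```text
time: 32.13
ee_pos: [548.3, -70.1, 47.9]
ee_rot: [[-0.006, 1.0, 0.006], [1.0, 0.006, -0.001], [-0.001, 0.006, -1.0]]
force: [0.2, -0.6, -0.0]
gripper_width: 54.5
```

>>> step_arm([
  [-0.02,0,0],
  [-0.04,0,0],
  [-0.06,0,0],
  [-0.06,0,0],
  [-0.06,0,0],
  [-0.06,0,0],
  [-0.06,0,0],
  [-0.06,0,0],
], twist=[0,0,0,0,0,0,0,0], jaw=[0,0,0,0,0,0,0,0])

```text
time: 32.8
ee_pos: [546.3, -128.9, 45.1]
ee_rot: [[-0.007, 1.0, -0.001], [1.0, 0.007, 0.0], [0.0, -0.001, -1.0]]
force: [1.1, 0.3, -0.9]
gripper_width: 4.4
```

```bash
python3 - <<'E'
from h import *
add([-60,0,-60],0)
go(546,-130,-13,90.2)
E
python3 look.py g10 wedge_heel hatch_edge wedge
```

```text
t 32.8 cmd [ 546.1 -129.4   44.5] 90.2 meas [ 546.3 -128.9   45.1] w 4.4 F [ 1.1  0.3 -0.9] J [-14.  25. 103.   0.  52. -15.]
  d mm [-0.6 -0.1 57.5] twist -0.0 rows 1.4
pose [ 546.3 -128.9   45.1] 32.8
wedge_heel 0.78 [166.2 258.4] [547.5 -93.6]
hatch_edge 0.4 [361.9  56.1] [ 363.  -278.9]
wedge 0.79 [ 61.3 260.3] [548.2 -20.3]
```

View pics/g10.png

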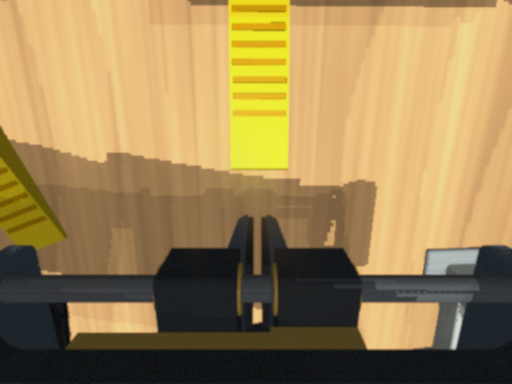

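>>> step_arm([
  [0,0.0015,0.02],
  [0,0.0015,0.04],
  [0,0.0015,0.054],
  [0,0.0015,0.057],
  [0,0.0015,0.057],
  [0.008,0.0015,0.057],
  [0.014,0.0015,0.057],
  [0.014,0.0015,0.057],
], twist=[0,0,0,0,0,0,0,0], jaw=[0,0,0,0,0,0,0,0], grip_force=40)

```text
time: 33.67
ee_pos: [548.5, -114.7, -10.5]
ee_rot: [[-0.007, 1.0, 0.002], [1.0, 0.007, 0.0], [0.0, 0.002, -1.0]]
force: [0.0, -0.7, -0.6]
gripper_width: 0.6
```

>>> step_arm([
  [0.005,0,0],
  [0.01,0,0],
  [0.015,0,0],
  [0.02,0,0],
  [0.025,0,0],
  [0.03,0,0],
  [0.032,0,0],
  [0.032,0,0],
], twist=[0,0,0,0,0,0,0,0], jaw=[0,0,0,0,0,0,0,0])

```text
time: 34.33
ee_pos: [547.5, -83.0, -11.6]
ee_rot: [[-0.007, 1.0, -0.0], [1.0, 0.007, 0.001], [0.001, -0.0, -1.0]]
force: [0.2, 0.7, -0.6]
gripper_width: 0.3
```

```bash
python3 - <<'E'
from h import *
add([14,1.5,57],0);add([32,0,0])
go(546,-56,-13,90.2)
E
python3 look.py p1 wedge_heel hatch_edge
```

```text
t 34.33 cmd [547.4 -83.4 -12.5] 90.2 meas [547.5 -83.  -11.6] w 0.3 F [ 0.2  0.7 -0.6] J [-10.  28. 107.   0.  44. -10.]
  d mm [27.4 -1.3  0.5] twist -0.0 rows 0.7
pose [547.5 -83.  -11.6] 34.33
wedge_heel 0.77 [215.7 252.8] [545.5 -64.9]
```

View pics/p1.png

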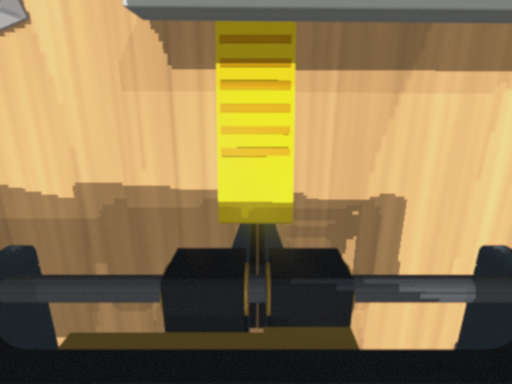

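The heel is at y≈−66, so the wedge is about to meet the rail. I'll push on in small taps, watching the force.

>>> step_arm([
  [0.003,0,0],
  [0.006,0,0],
  [0.009,0,0],
  [0.012,0,0],
  [0.015,0,0],
  [0.018,0,0],
  [0.018,0,0],
  [0.018,0,0],
], twist=[0,0,0,0,0,0,0,0], jaw=[0,0,0,0,0,0,0,0])

```text
time: 35.15
ee_pos: [548.0, -68.9, -11.6]
ee_rot: [[-0.009, 1.0, 0.001], [1.0, 0.009, -0.005], [-0.005, 0.001, -1.0]]
force: [0.2, -11.5, -1.0]
gripper_width: 0.3
```

```bash
python3 - <<'E'
from h import *
add([18,0,0])
go(546,-56,-13,90.2)
E
python3 look.py p2 wedge_heel hatch_edge
```

```text
t 35.15 cmd [547.4 -65.4 -12.5] 90.2 meas [548.  -68.9 -11.6] w 0.3 F [  0.2 -11.5  -1. ] J [ -8.  28. 108.  -0.  44.  -8.]
  d mm [ 9.4 -1.3  0.5] twist -0.0 rows 0.2
pose [548.  -68.9 -11.6] 35.15
wedge_heel 0.86 [217.6 253.1] [546.1 -51.8]
hatch_edge 0.69 [ 26.8 139.2] [489.7  47.3]
```

View pics/p2.png

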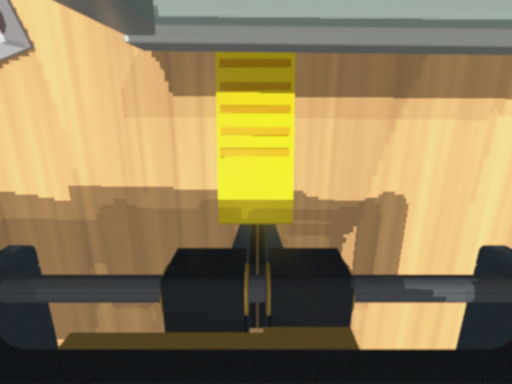

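>>> step_arm([
  [0.003,0,0],
  [0.006,0,0],
  [0.009,0,0],
  [0.009,0,0],
  [0.009,0,0],
], twist=[0,0,0,0,0], jaw=[0,0,0,0,0])

```text
time: 35.72
ee_pos: [547.9, -60.0, -11.6]
ee_rot: [[-0.009, 1.0, 0.001], [1.0, 0.009, -0.005], [-0.005, 0.001, -1.0]]
force: [-0.3, -12.7, -2.0]
gripper_width: 0.1
```

```bash
python3 - <<'E'
from h import *
add([9,0,0])
go(546,-56,-13,90.2)
im=optics.capture('scene');cv2.imwrite('pics/sc19.png',cv2.resize(im[130:230,230:370,::-1],(800,571),interpolation=cv2.INTER_CUBIC))
E
python3 look.py p3 wedge_heel hatch_edge
```

```text
t 35.72 cmd [547.3 -56.4 -12.5] 90.2 meas [547.9 -60.  -11.6] w 0.1 F [ -0.3 -12.7  -2. ] J [ -7.  28. 108.  -0.  44.  -7.]
  d mm [ 0.4 -1.3  0.5] twist -0.0 rows 0.0
pose [547.9 -60.  -11.6] 35.77
wedge_heel 0.6 [218.1 256.1] [547.7 -43.1]
hatch_edge 0.94 [ 47.6 140.3] [489.2  46.9]
```

View pics/sc19.png

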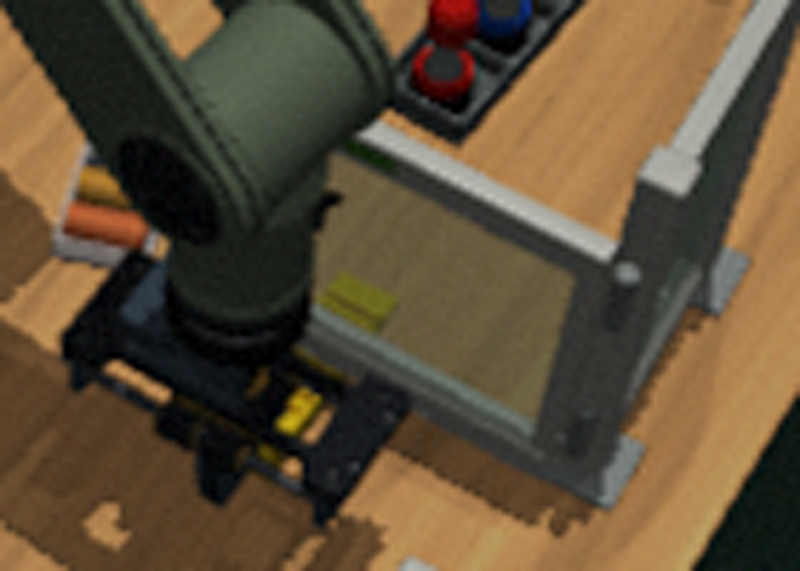

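View pics/p3.png

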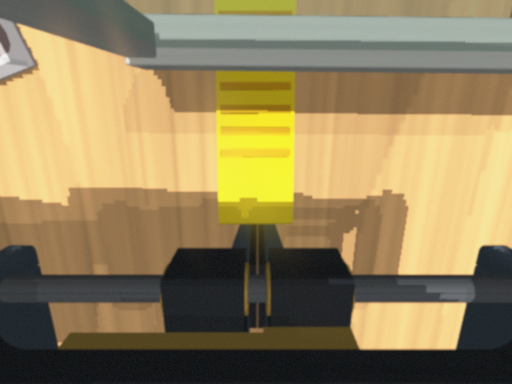

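Run:
```python
from h import *
for n,r1,r2 in(('p2',51,222),('p3',69.5,222)):
    d=np.load(f'pics/{n}.npz');C=(d['K'],d['E'])
    for z in(12,15,18):print(n,z,onz(C,(r1,200),z),onz(C,(r1+1,400),z))
    print('heel',onz(C,(r2,256),14),onz(C,(r2,256),0))
    im=cv2.imread(f'pics/{n}.png')[0:240,120:320];cv2.imwrite(f'pics/{n}c.png',cv2.resize(im,(600,720)))
```

```text
p2 12 [518.98178727  36.68708383  12.        ] [619.1327642   37.17048966  12.        ]
p2 15 [519.49567933  36.28857973  15.        ] [617.85427197  36.76333413  15.        ]
p2 18 [520.00957139  35.89007563  18.        ] [616.57577974  36.3561786   18.        ]
heel [547.78259533 -54.48527881  14.        ] [547.78992026 -60.30966458   0.        ]
p3 12 [518.50894799  36.96723064  12.        ] [620.32039641  37.44499345  12.        ]
p3 15 [519.0300301   36.72306696  15.        ] [619.01937251  37.19227932  15.        ]
p3 18 [519.5511122   36.47890329  18.        ] [617.71834862  36.93956518  18.        ]
heel [547.6980358  -45.58560741  14.        ] [ 5.47704228e+02 -5.14103807e+01 -2.84217094e-14]
```

View pics/p3c.png

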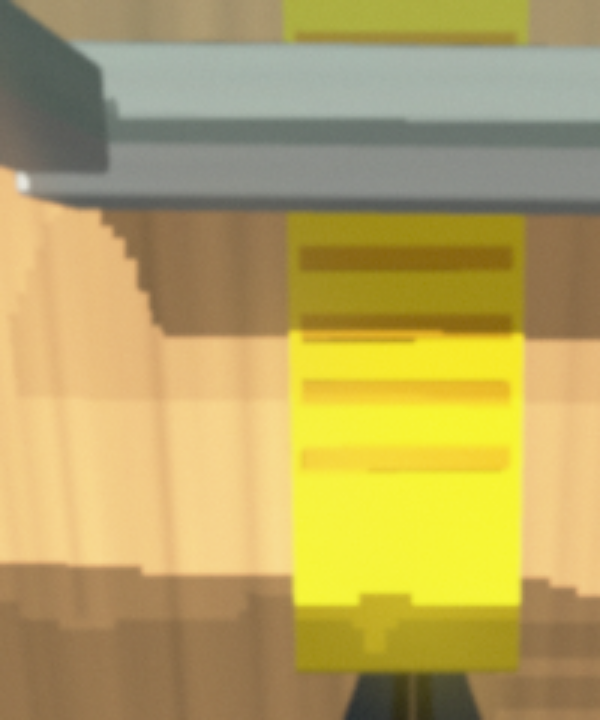

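Heel to rail face is about 79 mm, so the lift is about 3.5 mm. One last 3 mm tap, then back off.

>>> step_arm([
  [0.0015,0,0],
  [0.003,0,0],
  [0.003,0,0],
  [0.003,0,0],
  [-0.01,0,0],
  [-0.03,0,0],
  [-0.06,0,0],
  [-0.06,0,0],
], twist=[0,0,0,0,0,0,0,0], jaw=[0,0,0,0,0,0,0,0])

```text
time: 36.58
ee_pos: [548.5, -120.5, -11.4]
ee_rot: [[-0.003, 1.0, 0.001], [1.0, 0.003, -0.001], [-0.001, 0.001, -1.0]]
force: [-0.4, -0.5, -0.1]
gripper_width: 0.4
```

```bash
python3 - <<'E'
from h import *
add([-60,0,0])
optics.capture('wrist')
go(546,-56,-13,90.2)
E
python3 look.py p4 wedge_heel hatch_edge wedge;python3 -c "
from h import *
im=optics.capture('scene');cv2.imwrite('pics/sc20.png',cv2.resize(im[100:240,230:420,::-1],(800,589),interpolation=cv2.INTER_CUBIC))"
```

```text
t 36.63 cmd [ 547.6 -116.4  -12.5] 90.2 meas [ 548.1 -118.7  -11.5] w 0.2 F [-0.2 -0.1 -0.3] J [-13.  29. 106.   0.  45. -14.]
  d mm [60.4 -1.3  0.5] twist -0.0 rows 1.4
pose [ 548.1 -118.7  -11.5] 36.63
wedge_heel 0.84 [107.8 255.1] [547.4 -40.4]
```

View pics/p4.png

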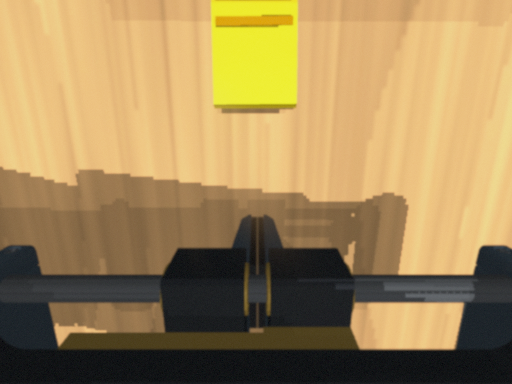

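View pics/sc20.png

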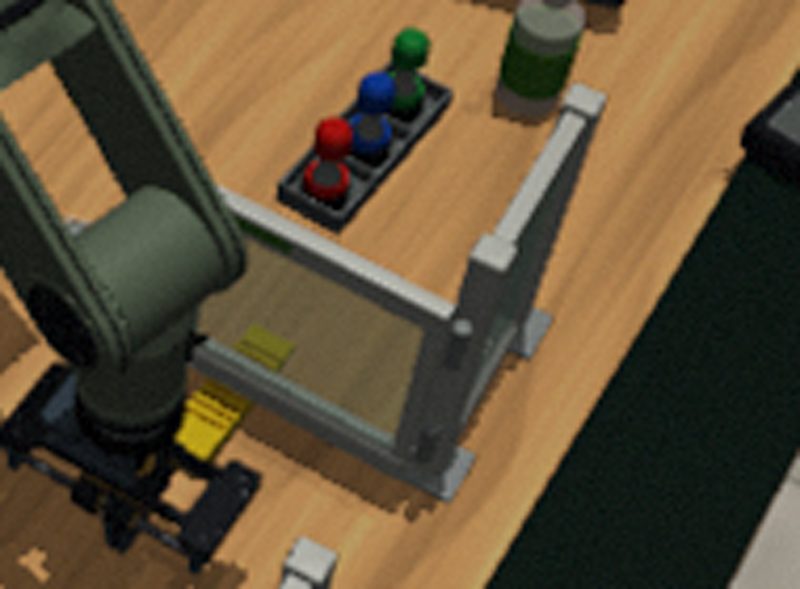

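The wedge stayed put when released (heel y≈−40, lift ≈3.9 mm). I'll raise the arm clear and make a final check.

>>> step_arm([
  [-0.01,0,-0.03],
  [-0.02,0,-0.065],
  [-0.02,0,-0.1],
  [-0.02,0,-0.14],
  [-0.02,0,-0.18],
  [-0.02,-0.02,-0.22],
  [-0.02,-0.05,-0.25],
  [-0.02,-0.05,-0.25],
], twist=[0,0,0,0,0,0,0,0], jaw=[0.3,0.3,0.3,0.3,0.3,0.3,0.3,0.3])

```text
time: 37.55
ee_pos: [497.4, -136.9, 245.1]
ee_rot: [[-0.007, 1.0, 0.009], [1.0, 0.007, -0.003], [-0.003, 0.009, -1.0]]
force: [0.8, -0.6, 0.7]
gripper_width: 27.6
```

>>> step_arm([
  [-0.03,-0.03,0],
  [-0.06,-0.06,0],
  [-0.08,-0.09,0],
  [-0.08,-0.1,0],
  [-0.08,-0.1,0],
  [-0.08,-0.1,0],
  [-0.08,-0.1,0],
  [-0.08,-0.1,0],
], twist=[0,0,0,0,0,0,0,0], jaw=[0.3,0.3,0.3,0.3,0.3,0.3,0.3,0.3])

```text
time: 38.22
ee_pos: [399.8, -217.0, 238.2]
ee_rot: [[-0.008, 1.0, 0.0], [1.0, 0.008, 0.0], [0.0, 0.0, -1.0]]
force: [-0.9, 0.7, -0.3]
gripper_width: 27.3
```

Run:
```python
from h import *
s=arm.sense();print(s['time'],s['force'].round(1),np.round(s['ee_pos'],0))
for n,(a,b,c,d) in dict(top=(60,280,90,400),scene=(80,320,170,440)).items():
    im=optics.capture(n);cv2.imwrite(f'pics/{n}F.png',cv2.resize(im[a:b,c:d,::-1],(780,int(780*(b-a)/(d-c))),interpolation=cv2.INTER_CUBIC))
    for l in('wedge_heel','hatch_edge','seal_red','tray_free'):
        for q in finder.mark_of(l,n)[:2]:print(n,l,round(q['p'],2),onz(cam(n),q['centre'],dict(wedge_heel=14,hatch_edge=15,seal_red=4,tray_free=4)[l]).round(0))
```

```text
38.2167 [-0.9  0.7 -0.3] [ 400. -217.  238.]
top wedge_heel 0.97 [548. -46.  14.]
top wedge_heel 0.81 [156. 330.  14.]
top hatch_edge 0.62 [478.  44.  15.]
top seal_red 0.71 [493.  46.   4.]
top seal_red 0.6 [511. 262.   4.]
top tray_free 0.72 [505. 265.   4.]
scene wedge_heel 0.81 [536. -50.  14.]
scene wedge_heel 0.67 [149. 334.  14.]
scene hatch_edge 0.67 [487.  48.  15.]
scene hatch_edge 0.53 [508. 250.  15.]
scene seal_red 0.67 [507. 248.   4.]
scene seal_red 0.58 [396.  71.   4.]
scene tray_free 0.55 [509. 257.   4.]
scene tray_free 0.49 [505. 342.   4.]
```

View pics/topF.png

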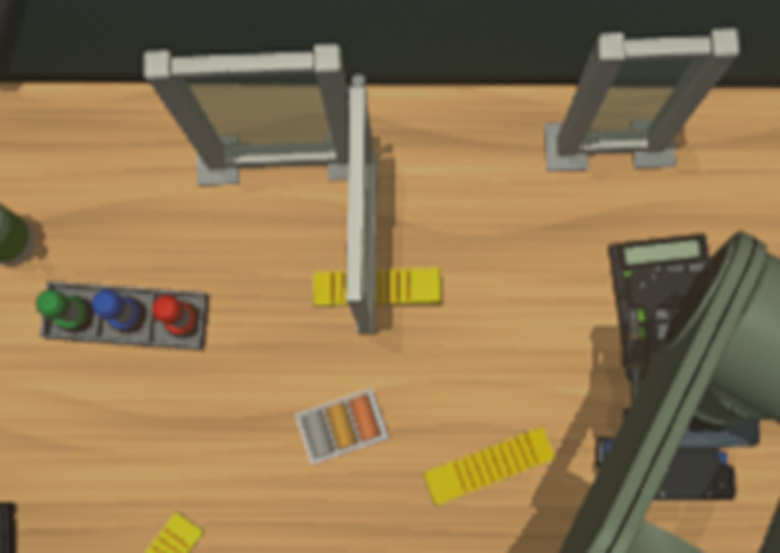

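View pics/sceneF.png

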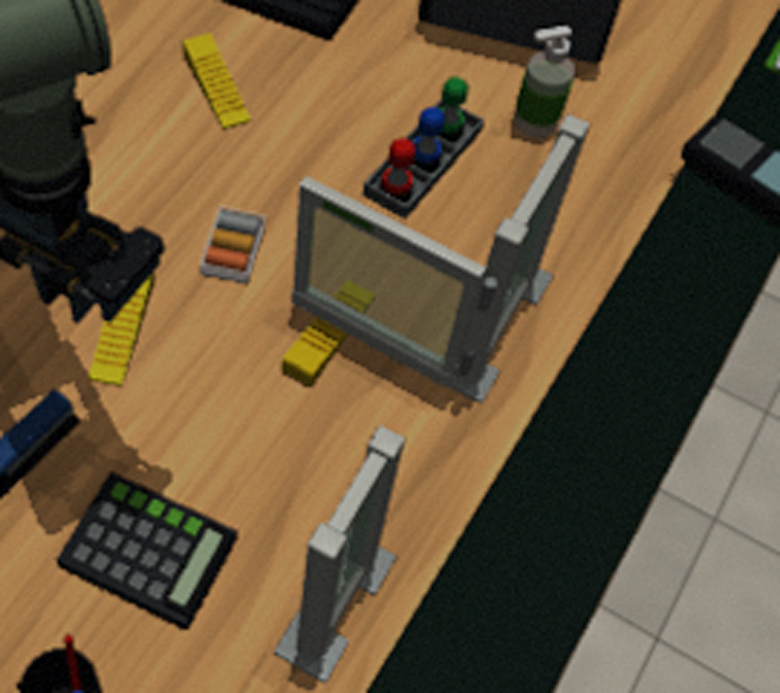

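Final views: the hatch stands open with the wedge square under its outer half (top crop: wedge cols 315–440, row 287). All three seals are upright in the tray and the other things look untouched. Handing in.

```bash
python3 -c "
from h import *
arm.job_done();print(arm.sense()['time'])"
```

```text
the job is handed in; nothing more can be done
the job is handed in; nothing more can be done
```

The job is handed in at about 39 s of the 72 s allowed. The hatch is wedged open, and the gripper is clear of everything.

- **Red seal:** it stands upright in the tray's empty place, next to the blue and green seals. It tilted in the grip on the way and caught the tray wall at about 12 N, so I shifted it and lowered it again.
- **Hatch:** it is swung fully open. I felt the stop push back at about 11 N, and its top rail measured within a fraction of a degree of the expected stop angle.
- **Wedge:** I used the one that started farthest from the robot, about 475 mm away. It went in thin end first and square, about 165 mm from the hinge, and I pushed its heel at 12–13 N. It stayed put when I let go.

**Disagreements and misses:**
- **Lift:** I worked it out from the wedge's position, not directly. The wrist camera puts it at about 3.9 mm. The fixed cameras place the heel 6–10 mm further out, which would mean about 2–3 mm. The steady push force fits a hatch that has lifted and jammed.
- **Fingertips:** they end about 19 mm short of the stated tool point. That is why my first swing passed over the hatch rail and my first grip on the wedge closed on nothing. Neither moved anything, and I corrected for it afterwards.
- **First seal grip:** my first try also missed, because I lifted before the fingers had closed.

The last pictures show the other things on the counter as they were.

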